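Gauge the roller heads and scrap the blocked ones

ROBOT

A 6-joint arm with a two-finger parallel gripper is mounted at the origin on a cart in front of the work surface, level with it; the furniture and walls round the work are solid. World frame = base frame: x ahead of the robot, y to its left, z up, the work surface at z = 0. Lengths are in m, angles in degrees, forces in N, time in s.
With the tool pointing down it reaches from about 0.3 to 0.75 m from the base axis. Payload 8.5 kg.
Tool frame: the origin (TCP) lies on the centre line of the jaws, within the pads' length; the fingertips stand env.tcp_to_tips ahead of it and the grasp point (between the pads) lies 8 mm behind it (env.tcp_to_tips is the distance from the TCP to the fingertips, in m); z points along the fingers, y is the direction in which the jaws open and shut (so a half turn about z gives the same grasp; the last joint's range is limited). The gripper opens to 85 mm and grips with 20 to 120 N. Pads are 22 mm wide; open, the fingers measure 114 mm over their backs; the gripper's body (76 mm by 85 mm) begins 54 mm behind the grasp point. The pads swing forward as they close: fully open they stand 13 mm farther back than shut.
Start: joints at [-81.549, 21.807, 74.336, -0, 83.858, -12.336], TCP at [0.195, -0.514, 0.242] pointing down, gripper open.
Joint ranges: [-178.18, 178.18], [-50.72, 133.34], [12.68, 142.11], [-81.47, 261.47], [9.98, 163.14], [-165.26, 165.26]. Speed limits (degrees/s): [136.94, 136.94, 180, 180, 180, 180].

INTERFACE

Orientations are given as a 3x3 rotation matrix whose columns are the frame's x, y, z axes.
In Python, from rig import env gives the robot as it stands. The module is installed in compiled form; this text tells all that it offers.
- The arm moves only by the tool carry_out, never from a script. Its argument "rows" is a list of rows, each an object of numbers: "tx", "ty", "tz": the shift along the tool's x, y, z in cm; "yaw": the turn about the tool's z in rad. In form: [{"tx": .., "ty": .., "tz": .., "yaw": ..}, ...]. A call has 1 to 12 rows; each row shifts and turns the pose as measured when the row begins, along the tool's axes as they then stand; what a row does not reach is not made up. A row lasts 1/10 s, in which the tool goes at most 50 mm and 8.59 degrees, less where a joint would pass 70% of its speed; a pose out of reach is approached as far as the arm can. A call is refused whole if a number of a shift passes 5 or a number of a turn 0.15, either way. A call with a gripper value outside its range is refused whole. "jaw" is the closure, from -1 (fully open) to 1 (shut), set as the call begins (left out, the last holds). The fingers move at their own pace and stop on an object; "squeeze" is the grip in N (left out, the last holds). Time passes only in rows, so rows that do not move let the fingers close. It gives the time, the measured TCP pose, the force and the opening at its end, in the units of the state.
- env.observe(): the state, without advancing time (a new reading comes with each control period).
- env.get_image(name): name is "side" or "top"; returns the picture (480x640x3 uint8, red, green, blue); there is no depth.
- env.camera_params(name): a dict with "vertical_fov" (degrees; the focal length in pixels is half the picture's height over the tangent of half this angle, whatever the lens; pixels are square), "cx", "cy" (the principal point, pixels), "view" (4x4, takes a point from world to camera coordinates). Camera axes: x right, y up, looking along -z (the intrinsics and any distortion apply to the point x, -y, -z); pixel columns grow to the right and rows downward; lengths in m; the calibration is good to about 2 mm. A picture is of the moment at which its call begins. camera_params takes no time and is no camera call.
- env.close_job(): hands the job in, once; it reports no verdict.
The state is a dict: "time_s": time; "q": joint angles; "qvel": joint speeds; "joint_efforts": joint torques, N m; "position": TCP position; "tool_rot": TCP orientation; "ft_force": force on the tool from outside, world axes, zero at the start; "wrist_torque": the same for the moment, N m; "grip_width": finger opening in m.
Only numpy, scipy, OpenCV 4.12 (cv2) and the standard library are available. Lean on these libraries where they do the work, as an engineer would, in place of code of your own. Each camera call takes 0.05 s, during which the arm holds its last target. There are 200 camera calls.

TASK

Only one of the three terracotta roller heads has a bore clear enough to slide all the way down the fit gauge's pin until it rests flat on the brass seat; find it by gently trying heads on the pin, never forcing one that stops short (the sprung pin may give a few millimetres, not 8), and leave it there fully home. Once it is home, press the gauge's green button fully down and let it spring back; do not press it while no head is home. Stand the two blocked heads upright in the plywood scrap tray, and leave the glaze jars and the pinch pot where they are.

Things in the scene. Friction and masses are not known exactly. Their poses are not given: they have to be found in the camera images.
- head_a: one of three look-alike terracotta roller heads: upright cylinder 46 mm across, 80 mm tall, relief pattern on the lower half, flat closed top with dark axle mark, 0.16 kg. A bore 27 mm wide, 70 mm deep opens in its underside; in two of the three, hard clay blocks it 20 to 50 mm up, unseen from outside. Origin: centre of the underside; z up along the axis.
- head_b: one of three look-alike terracotta roller heads: upright cylinder 46 mm across, 80 mm tall, relief pattern on the lower half, flat closed top with dark axle mark, 0.16 kg. A bore 27 mm wide, 70 mm deep opens in its underside; in two of the three, hard clay blocks it 20 to 50 mm up, unseen from outside. Origin: centre of the underside; z up along the axis.
- head_c: one of three look-alike terracotta roller heads: upright cylinder 46 mm across, 80 mm tall, relief pattern on the lower half, flat closed top with dark axle mark, 0.16 kg. A bore 27 mm wide, 70 mm deep opens in its underside; in two of the three, hard clay blocks it 20 to 50 mm up, unseen from outside. Origin: centre of the underside; z up along the axis.
- gauge_seat (a point): foot of the pin, centre of the top of the brass seat (54 mm across, 20 mm above the table) of the fixed fit gauge, a grey plate 90x190x16 mm. z is up along the pin, y along the plate's long side; the button stands 100 mm away along -y. A head that is home has its underside on this seat and its top 80 mm above it.
- gauge_pin_top (a point): centre of the top of the gauge's steel pin, 56 mm above the seat; the pin is 24 mm across, with its top edge bevelled to 16 mm over the last 5 mm; it is sprung and sinks a little under a push
- gauge_pin (a joint): how far the sprung pin is pushed down into the gauge, in m: 0 at rest, it begins to sink at 3 N and sinks 1 mm more for each 1.5 N; 0.008 (15 N) is too much force
- log_button_top (a point): centre of the top of the green push button (30 mm across) on the gauge's base plate; it is pressed straight down
- log_button (a joint): travel of the push button in m: 0 released, 0.006 fully down (about 5 N)
- scrap_tray_in (a point): centre of the inner floor of the fixed plywood scrap tray, outside 130x200x25 mm, walls 6 mm, inside 118 mm along its x and 188 mm along its y; its floor is 6 mm above the table
- glaze_jar_a: glaze jar with dark lid, 62 mm across, 77 mm tall, bystander; origin at the centre of its underside
- glaze_jar_b: glaze jar with red lid, 56 mm across, 70 mm tall, bystander; origin at the centre of its underside
- pinch_pot: grey-brown pinched clay cup, 72 mm across, 64 mm tall, bystander; origin at the centre of its underside
Mind the look-alikes: they are no part of the job. Leave any blue look-alike of the head_b alone.

How it is judged (in metres and radians):
On the way, in this order (a step that is already met when the one before it is completed fails the run):
1. a roller head is fully home on the gauge pin (((z of head_a in the frame of gauge_seat between -0.004 and 0.004 m and horizontal distance between head_a and gauge_seat below 0.006 m and angle between head_a's own z axis and vertical below 0.1 rad) or (z of head_b in the frame of gauge_seat between -0.004 and 0.004 m and horizontal distance between head_b and gauge_seat below 0.006 m and angle between head_b's own z axis and vertical below 0.1 rad) or (z of head_c in the frame of gauge_seat between -0.004 and 0.004 m and horizontal distance between head_c and gauge_seat below 0.006 m and angle between head_c's own z axis and vertical below 0.1 rad))), for 0.2 s.
2. the green button is pressed fully down while a head is home (((z of head_a in the frame of gauge_seat between -0.004 and 0.004 m and horizontal distance between head_a and gauge_seat below 0.006 m and angle between head_a's own z axis and vertical below 0.1 rad) or (z of head_b in the frame of gauge_seat between -0.004 and 0.004 m and horizontal distance between head_b and gauge_seat below 0.006 m and angle between head_b's own z axis and vertical below 0.1 rad) or (z of head_c in the frame of gauge_seat between -0.004 and 0.004 m and horizontal distance between head_c and gauge_seat below 0.006 m and angle between head_c's own z axis and vertical below 0.1 rad)) and value of joint log_button above 0.005 m), for 0.05 s.
At the end, for the whole second after the job is handed in: One roller head stands home on the gauge (underside within 4 mm of the seat and 6 mm of its centre, tilt under 0.1 rad), the two others stand upright on the scrap tray's floor (within 6 mm of it in height, tilt under 0.12 rad) at rest, and the button is up again (under 1.5 mm) ((((z of head_a in the frame of gauge_seat between -0.004 and 0.004 m and horizontal distance between head_a and gauge_seat below 0.006 m and angle between head_a's own z axis and vertical below 0.1 rad) and linear speed of head_a below 0.02 m/s and (x of head_b in the frame of scrap_tray_in between -0.045 and 0.045 m and y of head_b in the frame of scrap_tray_in between -0.08 and 0.08 m and z of head_b in the frame of scrap_tray_in between -0.006 and 0.006 m and angle between head_b's own z axis and vertical below 0.12 rad and linear speed of head_b below 0.02 m/s) and (x of head_c in the frame of scrap_tray_in between -0.045 and 0.045 m and y of head_c in the frame of scrap_tray_in between -0.08 and 0.08 m and z of head_c in the frame of scrap_tray_in between -0.006 and 0.006 m and angle between head_c's own z axis and vertical below 0.12 rad and linear speed of head_c below 0.02 m/s)) or ((z of head_b in the frame of gauge_seat between -0.004 and 0.004 m and horizontal distance between head_b and gauge_seat below 0.006 m and angle between head_b's own z axis and vertical below 0.1 rad) and linear speed of head_b below 0.02 m/s and (x of head_a in the frame of scrap_tray_in between -0.045 and 0.045 m and y of head_a in the frame of scrap_tray_in between -0.08 and 0.08 m and z of head_a in the frame of scrap_tray_in between -0.006 and 0.006 m and angle between head_a's own z axis and vertical below 0.12 rad and linear speed of head_a below 0.02 m/s) and (x of head_c in the frame of scrap_tray_in between -0.045 and 0.045 m and y of head_c in the frame of scrap_tray_in between -0.08 and 0.08 m and z of head_c in the frame of scrap_tray_in between -0.006 and 0.006 m and angle between head_c's own z axis and vertical below 0.12 rad and linear speed of head_c below 0.02 m/s)) or ((z of head_c in the frame of gauge_seat between -0.004 and 0.004 m and horizontal distance between head_c and gauge_seat below 0.006 m and angle between head_c's own z axis and vertical below 0.1 rad) and linear speed of head_c below 0.02 m/s and (x of head_a in the frame of scrap_tray_in between -0.045 and 0.045 m and y of head_a in the frame of scrap_tray_in between -0.08 and 0.08 m and z of head_a in the frame of scrap_tray_in between -0.006 and 0.006 m and angle between head_a's own z axis and vertical below 0.12 rad and linear speed of head_a below 0.02 m/s) and (x of head_b in the frame of scrap_tray_in between -0.045 and 0.045 m and y of head_b in the frame of scrap_tray_in between -0.08 and 0.08 m and z of head_b in the frame of scrap_tray_in between -0.006 and 0.006 m and angle between head_b's own z axis and vertical below 0.12 rad and linear speed of head_b below 0.02 m/s))) and value of joint log_button below 0.0015 m); the robot touches nothing.
It fails at once if the button is pressed down (more than 4 mm) while no head is home (value of joint log_button above 0.004 m and not ((z of head_a in the frame of gauge_seat between -0.004 and 0.004 m and horizontal distance between head_a and gauge_seat below 0.006 m and angle between head_a's own z axis and vertical below 0.1 rad) or (z of head_b in the frame of gauge_seat between -0.004 and 0.004 m and horizontal distance between head_b and gauge_seat below 0.006 m and angle between head_b's own z axis and vertical below 0.1 rad) or (z of head_c in the frame of gauge_seat between -0.004 and 0.004 m and horizontal distance between head_c and gauge_seat below 0.006 m and angle between head_c's own z axis and vertical below 0.1 rad))).
It fails at once if the sprung pin is forced down by more than 8 mm (value of joint gauge_pin above 0.008 m).
It fails at once if a glaze jar or the pinch pot is moved by more than 30 mm or tipped (distance of any of glaze_jar_a, glaze_jar_b, pinch_pot from where it was at the start of the episode above 0.03 m or angle between any of glaze_jar_a, glaze_jar_b, pinch_pot's own z axis and vertical above 0.35 rad).
It also fails if it takes over 72 s, if anything falls off the work surface, if the arm or the gripper's body presses on something with over 40 N, if the wrist force passes 120 N, or if a joint passes its speed limit or range.

## Working session

There is one attempt and no reset: what is moved stays moved. The work goes in short steps, Python scripts to look and compute and a tool call to move; the robot and the scene stay as the last step left them, time stands still between calls to the robot, and variables do not carry over. Pictures are saved under pics/ and viewed, about 8 in all and at most 12, crops included, and the job is handed in when it is done.

Besides the shell and the picture viewer there is one more tool, called as name(argument=value, ...) on one line, values as JSON. carry_out: Moves the arm, as the interface text tells. Its arguments: {"type":"object","properties":{"rows":{"type":"array","items":{"type":"object","properties":{"tx":{"type":"number"},"ty":{"type":"number"},"tz":{"type":"number"},"yaw":{"type":"number"}}}},"jaw":{"type":"number"},"squeeze":{"type":"number"}},"required":["rows"]}

```bash
mkdir -p pics
cat > h.py <<'E'
from rig import env
import numpy as np, cv2
def snap(cam,name):
    im=env.get_image(cam); cv2.imwrite(f'pics/{name}.png',im[:,:,::-1]); return im
def ray(cam,u,v):
    p=env.camera_params(cam); f=240/np.tan(np.radians(p['vertical_fov'])/2)
    V=np.array(p['view']); d=np.array([(u-p['cx'])/f,-(v-p['cy'])/f,-1.])
    k=p.get('distortion')
    R=V[:3,:3]; return -R.T@V[:3,3], R.T@d
def at(cam,u,v,z):
    o,d=ray(cam,u,v); return o+d*(z-o[2])/d[2]
def proj(cam,P):
    p=env.camera_params(cam); f=240/np.tan(np.radians(p['vertical_fov'])/2)
    c=np.array(p['view'])@np.append(P,1); return p['cx']-f*c[0]/c[2],p['cy']+f*c[1]/c[2]
E
python3 - <<'E'
from h import *
for c in('top','side'):
    p=env.camera_params(c); print(p); snap(c,c+'0'); print(ray(c,320,240)[0])
s=env.observe(); print(s['position'],s['tool_rot'],s['ft_force'],s['grip_width'],env.tcp_to_tips)
E
```

```text
{'vertical_fov': 45.22576904234048, 'cx': 320.233367164106, 'cy': 240.61559525455803, 'view': array([[ 3.34905663e-03, -9.99857564e-01,  1.65419296e-02,
         4.08232884e-04],
       [ 9.95747431e-01,  4.85731543e-03,  9.19970695e-02,
        -5.79112521e-01],
       [-9.20643152e-02,  1.61634805e-02,  9.95621868e-01,
        -1.31420446e+00],
       [ 0.00000000e+00,  0.00000000e+00,  0.00000000e+00,
         1.00000000e+00]])}
[0.4556571  0.02446323 1.3617206 ]
{'vertical_fov': 57.40368153900232, 'cx': 313.8937886791382, 'cy': 241.71925584726998, 'view': array([[-0.92587358, -0.3778193 , -0.00326807,  0.51770868],
       [ 0.22384608, -0.55547811,  0.80083519, -0.18082335],
       [-0.30438633,  0.7407406 ,  0.59887588, -0.83248609],
       [ 0.        ,  0.        ,  0.        ,  1.        ]])}
[0.26641201 0.71181317 0.64505744]
[ 0.19518501 -0.5139296   0.24177876] [[ 9.34888868e-01  3.54940527e-01 -1.63757897e-04]
 [ 3.54940428e-01 -9.34888001e-01  1.31079271e-03]
 [ 3.12158162e-04 -1.28356981e-03 -9.99999128e-01]] [-1.1916384   0.33068811 -0.71951577] 0.08528992983741986 0.011
```

View pics/top0.png

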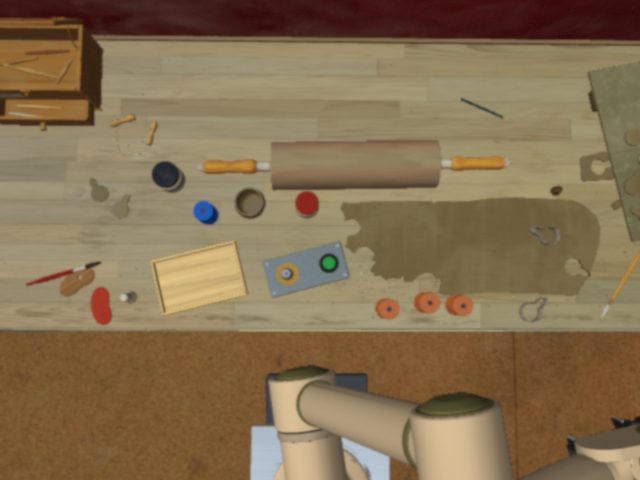

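View pics/side0.png

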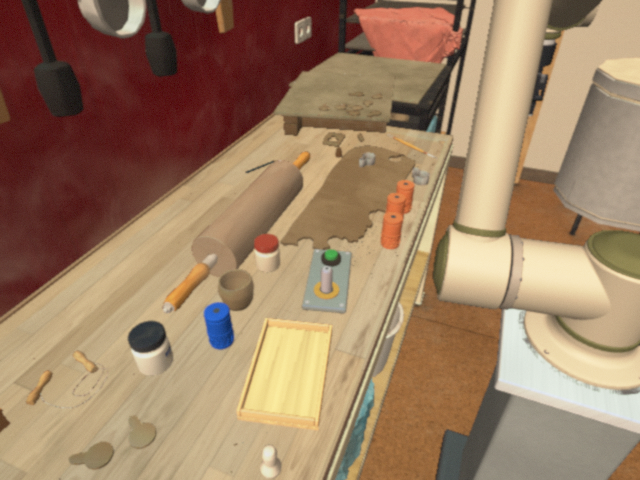

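The top view shows heads at about (388,308), (427,302) and (459,305), the pin at (287,273), the button at (329,263), and the tray around (199,277). Next I'll measure these.

```bash
cat > meas.py <<'E'
from h import *
def blobs(cam,im,lo,hi,amin):
    hsv=cv2.cvtColor(im,cv2.COLOR_RGB2HSV); m=cv2.inRange(hsv,lo,hi)
    n,l,s,c=cv2.connectedComponentsWithStats(m); return m,[(c[i].round(1),s[i]) for i in range(1,n) if s[i][4]>amin]
E
python3 - <<'E'
from meas import *
t=cv2.imread('pics/top0.png')[:,:,::-1].copy(); s=cv2.imread('pics/side0.png')[:,:,::-1].copy()
crops=[]
for nm,im,(x,y,w,h) in(('t',t,(255,235,100,70)),('t',t,(370,285,110,40)),('t',t,(145,235,110,85))):
    crops.append(cv2.resize(im[y:y+h,x:x+w],(400,int(h*400/w)),interpolation=cv2.INTER_CUBIC))
a=s[235:320,290:365]; b=s[170:255,365:440]
r=np.hstack([cv2.resize(k,(200,227),interpolation=cv2.INTER_CUBIC) for k in(a,b)])
L=np.vstack([crops[0],crops[1]]); R=np.vstack([crops[2],r]);H=max(L.shape[0],R.shape[0])
f=lambda k:np.pad(k,((0,H-len(k)),(0,0),(0,0)))
o=np.hstack([f(L),f(R)]);print(o.shape);cv2.imwrite('pics/crops.png',o[:,:,::-1])
for lo,hi,nm in(((0,140,120),(14,255,255),'orange'),((50,120,80),(80,255,255),'green')):
    for cam,im in(('top',t),('side',s)):
        for c,st in blobs(cam,im,lo,hi,60)[1]: print(nm,cam,c,st)
E
```

```text
(536, 800, 3)
orange top [35.8 23.3] [20 22 33  4 79]
orange top [306.4 202.3] [296 191  22  23 405]
orange top [ 51.1 276.7] [ 27 270  46  15 159]
orange top [100.7 305.9] [ 91 287  21  38 592]
orange top [426.1 302.1] [414 293  26  20 385]
orange top [458.5 304.5] [446 295  27  20 427]
orange top [386.7 308.2] [376 299  23  20 342]
orange side [371.7  12.4] [354   8  35  10 129]
orange side [439.6  13.4] [427   8  27  15 131]
orange side [406.5  40.5] [ 360   19  100   43 2373]
orange side [445.6 213.1] [ 425  167   38  126 1209]
orange side [541.2 214.9] [ 506  179   95   66 3257]
orange side [395.9 213.6] [ 381  180   33   69 1323]
orange side [265.4 242.8] [254 234  24  19 361]
orange side [436.2 384.3] [  360   297   140   183 11909]
orange side [628.9 466.7] [609 443  31  37 499]
green top [328.5 262.5] [322 256  14  14 147]
green side [330.5 254.6] [325 250  12  10  93]
```

View pics/crops.png

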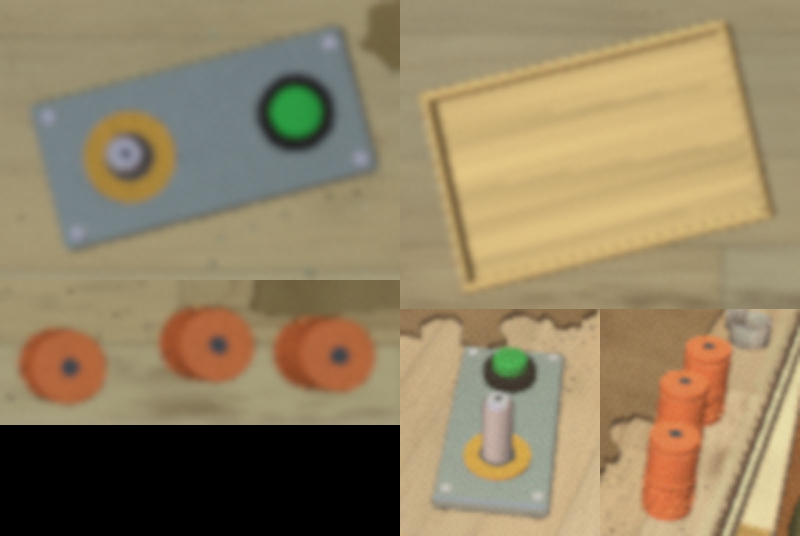

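```bash
cat >> meas.py <<'E'
def tri(tp,sp):
    (a,d),(b,e)=ray('top',*tp),ray('side',*sp)
    k=np.linalg.lstsq(np.c_[d,-e],b-a,rcond=None)[0]; p,q=a+k[0]*d,b+k[1]*e
    return ((p+q)/2).round(4),round(1e3*np.linalg.norm(p-q),1)
def dark(im,u,v,r=5):
    g=cv2.cvtColor(im,cv2.COLOR_RGB2HSV)[:,:,1].astype(float); u0,v0=int(round(u)),int(round(v))
    w=g[v0-r:v0+r+1,u0-r:u0+r+1]; w=np.clip(np.median(w)-25-w,0,None)
    y,x=np.mgrid[v0-r:v0+r+1,u0-r:u0+r+1]; return (w*x).sum()/w.sum(),(w*y).sum()/w.sum()
E
python3 - <<'E'
from meas import *
t=cv2.imread('pics/top0.png')[:,:,::-1].copy(); s=cv2.imread('pics/side0.png')[:,:,::-1].copy()
for a,b in(((388.9,308.6),(393.4,216.7)),((429.9,302.6),(396.8,196.9)),((463.2,305.3),(405.4,183.8))):
    A=dark(t,*a);B=dark(s,*b,3); print('head',np.round(A,1),np.round(B,1),at('top',*A,.08).round(4),at('side',*B,.08).round(4),tri(A,B))
print('pin',at('top',286,273.3,.076),at('side',326.6,268.6,.076),tri((286,273.3),(326.6,268.6)))
m,bl=blobs('t',t,(16,150,100),(26,255,255),20)
hs=cv2.cvtColor(t,cv2.COLOR_RGB2HSV)
sub=np.zeros_like(m);sub[255:292,270:305]=m[255:292,270:305]
(c,r)=cv2.minEnclosingCircle(cv2.findNonZero(sub)); print('brass',c,r,at('top',*c,.02))
m,_=blobs('s',s,(16,150,100),(26,255,255),20); sub=np.zeros_like(m);sub[275:305,308:350]=m[275:305,308:350]
c=cv2.fitEllipse(cv2.convexHull(cv2.findNonZero(sub)))[0];print('brass side',c,at('side',*c,.02))
print('button',tri((328.5,262.5),(330.5,254.6)),at('top',328.5,262.5,.04),at('side',330.5,254.6,.04))
C=[at('top',145+(x+.5)/3.636-.5,235+(y+.5)/3.636-.5,.025) for x,y in((21,95),(330,22),(372,213),(66,290))]
print('tray',np.round(C,3),np.mean(C,0))
e=C[1]-C[0];print('tray long ang',np.degrees(np.arctan2(e[1],e[0])))
E
```

```text
head [388.8 308.7] [392.9 216.2] [ 0.4236 -0.1488  0.08  ] [ 0.4203 -0.148   0.08  ] (array([ 0.4221, -0.1493,  0.0789]), np.float64(3.1))
head [429.6 302.5] [396.5 196.5] [ 0.4374 -0.2396  0.08  ] [ 0.4337 -0.2386  0.08  ] (array([ 0.4357, -0.2402,  0.0787]), np.float64(3.4))
head [462.9 305.4] [405.5 183.4] [ 0.4313 -0.3137  0.08  ] [ 0.4276 -0.3124  0.08  ] (array([ 0.4296, -0.3144,  0.0786]), np.float64(3.4))
pin [0.50106604 0.07960376 0.076     ] [0.49806336 0.08168928 0.076     ] (array([0.5001, 0.0794, 0.0736]), np.float64(2.2))
brass (286.9383544921875, 273.74658203125) 10.10567855834961 [0.5020155  0.07981719 0.02      ]
brass side (326.0441589355469, 289.4869079589844) [0.49806599 0.08270913 0.02      ]
button (array([ 0.5268, -0.0168,  0.0308]), np.float64(2.4)) [ 0.52749805 -0.01614961  0.04      ] [ 0.52176884 -0.00618087  0.04      ]
tray [[0.531 0.395 0.025]
 [0.578 0.2   0.025]
 [0.457 0.171 0.025]
 [0.408 0.363 0.025]] [0.49324429 0.28242217 0.025     ]
tray long ang -76.3074463360866
```

carry_out(rows=[{"yaw": -0.15}, {"yaw": -0.15}, {"yaw": -0.15}, {"yaw": -0.15}, {"yaw": -0.15}, {"yaw": -0.15}, {"yaw": -0.15}, {"yaw": -0.15}], jaw=-1)

```text
validation failed for argument at $.ro...
```

```bash
cat > go.py <<'E'
import sys
from h import *
def d(x,y,z):
    s=env.observe(); R=np.array(s['tool_rot']); e=R.T@(np.array([x,y,z])-s['position'])*100
    print('t',round(s['time_s'],2),'pos',np.round(s['position'],4),'F',np.round(s['ft_force'],2),'w',round(s['grip_width'],4),'q6',np.round(s['q'],0)[-1],'yaxis',R[:,1].round(3),'z',R[:,2].round(3)); print('delta tool cm',e.round(2))
if __name__=='__main__': d(*map(float,sys.argv[1:4]))
E
python3 go.py .422 -.149 .2
```

```text
t 0.1 pos [ 0.1952 -0.5139  0.2418] F [-1.19  0.33 -0.72] w 0.0853 q6 -12.0 yaxis [ 0.355 -0.935 -0.001] z [-0.     0.001 -1.   ]
delta tool cm [ 34.16 -26.06   4.22]
```

carry_out(rows=[{"tx": 0, "ty": 0, "tz": 0, "yaw": -0.15}, {"tx": 0, "ty": 0, "tz": 0, "yaw": -0.15}, {"tx": 0, "ty": 0, "tz": 0, "yaw": -0.15}, {"tx": 0, "ty": 0, "tz": 0, "yaw": -0.15}, {"tx": 0, "ty": 0, "tz": 0, "yaw": -0.15}, {"tx": 0, "ty": 0, "tz": 0, "yaw": -0.15}, {"tx": 0, "ty": 0, "tz": 0, "yaw": -0.15}, {"tx": 0, "ty": 0, "tz": 0, "yaw": -0.15}], jaw=-1)

```text
time_s: 0.9
position: [0.1949, -0.5126, 0.2386]
tool_rot: [[0.002, 1.0, -0.001], [1.0, -0.002, 0.009], [0.009, -0.001, -1.0]]
ft_force: [1.1, 0.3, 1.1]
grip_width: 0.0855
```

```bash
python3 go.py .422 -.149 .2
```

```text
t 0.9 pos [ 0.1949 -0.5126  0.2386] F [1.09 0.3  1.14] w 0.0855 q6 -81.0 yaxis [ 1.    -0.002 -0.001] z [-0.001  0.009 -1.   ]
delta tool cm [36.36 22.65  4.14]
```

carry_out(rows=[{"tx": 3.6, "ty": 2.25, "tz": 0.2, "yaw": 0}, {"tx": 3.6, "ty": 2.25, "tz": 0.2, "yaw": 0}, {"tx": 3.6, "ty": 2.25, "tz": 0.2, "yaw": 0}, {"tx": 3.6, "ty": 2.25, "tz": 0.2, "yaw": 0}, {"tx": 3.6, "ty": 2.25, "tz": 0.2, "yaw": 0}, {"tx": 3.6, "ty": 2.25, "tz": 0.2, "yaw": 0}, {"tx": 3.6, "ty": 2.25, "tz": 0.2, "yaw": 0}, {"tx": 3.6, "ty": 2.25, "tz": 0.2, "yaw": 0}, {"tx": 3.6, "ty": 2.25, "tz": 0.2, "yaw": 0}, {"tx": 3.6, "ty": 2.25, "tz": 0.2, "yaw": 0}, {"tx": 0, "ty": 0, "tz": 0, "yaw": 0}])

```text
time_s: 2.0
position: [0.4248, -0.1376, 0.2178]
tool_rot: [[0.0, 1.0, -0.004], [1.0, 0.0, 0.014], [0.014, -0.004, -1.0]]
ft_force: [1.5, 0.0, 0.8]
grip_width: 0.0852
```

```bash
python3 go.py .422 -.149 .2; python3 -c "
from h import *
snap('side','s1');snap('top','t1')"
```

```text
t 2.0 pos [ 0.4248 -0.1376  0.2178] F [1.49 0.01 0.83] w 0.0852 q6 -34.0 yaxis [ 1.     0.    -0.004] z [-0.004  0.014 -1.   ]
delta tool cm [-1.17 -0.28  1.76]
```

View pics/s1.png

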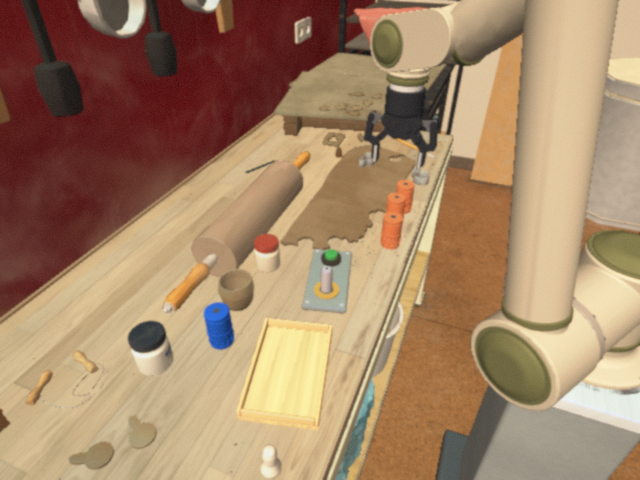

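The side view shows the open gripper hovering behind the heads, with fingertips at about (370,160) and (421,178). I'll move over head A and descend partway.

carry_out(rows=[{"tx": -0.6, "ty": -0.15, "tz": 1.5, "yaw": 0}, {"tx": -0.6, "ty": -0.15, "tz": 1.5, "yaw": 0}, {"tx": 0, "ty": 0, "tz": 2.0, "yaw": 0}, {"tx": 0, "ty": 0, "tz": 2.0, "yaw": 0}, {"tx": 0, "ty": 0, "tz": 1.5, "yaw": 0}, {"tx": 0, "ty": 0, "tz": 0, "yaw": 0}])

```text
time_s: 2.7
position: [0.4171, -0.1599, 0.1303]
tool_rot: [[0.014, 1.0, -0.004], [1.0, -0.014, 0.01], [0.01, -0.004, -1.0]]
ft_force: [-1.1, 0.5, -0.2]
grip_width: 0.0854
```

```bash
python3 go.py .422 -.149 .052
python3 - <<'E'
from h import *
a=snap('side','s2')
s=env.observe();R=np.array(s['tool_rot']);p=np.array(s['position'])
for k in(-1,1): print(proj('side',p+R@[0,k*s['grip_width']/2,.011]))
cv2.imwrite('pics/s2c.png',cv2.resize(a[130:270,340:480],(560,560),interpolation=cv2.INTER_CUBIC)[:,:,::-1])
E
```

```text
t 2.7 pos [ 0.4171 -0.1599  0.1303] F [-1.13  0.52 -0.17] w 0.0854 q6 -36.0 yaxis [ 1.    -0.014 -0.004] z [-0.004  0.01  -1.   ]
delta tool cm [1.02 0.5  7.84]
(np.float64(415.66825317109294), np.float64(202.8392770666093))
(np.float64(379.1610227942631), np.float64(195.4377975360686))
```

View pics/s2c.png

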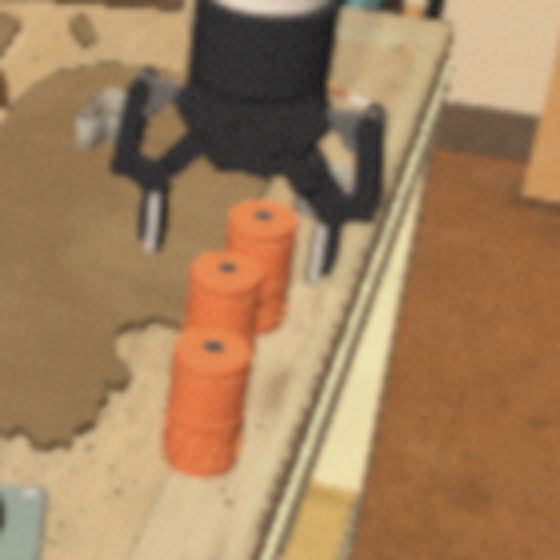

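The crop shows both finger pads at about (379,192) and (418,200), which agrees with the projected tips. The jaws stand just behind head A.

carry_out(rows=[{"tx": 0.5, "ty": 0.25, "tz": 0, "yaw": 0}, {"tx": 0.5, "ty": 0.25, "tz": 0, "yaw": 0}, {"tx": 0, "ty": 0, "tz": 0, "yaw": 0}, {"tx": 0, "ty": 0, "tz": 0, "yaw": 0}])

```text
time_s: 3.15
position: [0.4237, -0.1513, 0.1338]
tool_rot: [[0.016, 1.0, 0.001], [1.0, -0.016, 0.007], [0.007, 0.001, -1.0]]
ft_force: [-0.0, 0.8, 0.6]
grip_width: 0.0852
```

```bash
python3 go.py .422 -.149 .048
```

```text
t 3.15 pos [ 0.4237 -0.1513  0.1338] F [-0.03  0.82  0.55] w 0.0852 q6 -34.0 yaxis [ 1.    -0.016  0.001] z [ 0.001  0.007 -1.   ]
delta tool cm [ 0.17 -0.19  8.58]
```

carry_out(rows=[{"tx": 0.1, "ty": -0.1, "tz": 1.7, "yaw": 0.01}, {"tx": 0.1, "ty": -0.1, "tz": 1.7, "yaw": 0}, {"tx": 0, "ty": 0, "tz": 1.7, "yaw": 0}, {"tx": 0, "ty": 0, "tz": 1.7, "yaw": 0}, {"tx": 0, "ty": 0, "tz": 1.4, "yaw": 0}, {"tx": 0, "ty": 0, "tz": 0, "yaw": 0}, {"tx": 0, "ty": 0, "tz": 0, "yaw": 0}])

```text
time_s: 3.85
position: [0.424, -0.1493, 0.0519]
tool_rot: [[0.024, 1.0, 0.007], [1.0, -0.024, 0.002], [0.002, 0.007, -1.0]]
ft_force: [-0.6, 0.7, -0.0]
grip_width: 0.085
```

```bash
python3 go.py .422 -.149 .048;  python3 - <<'E'
from h import *
for i in range(4):
    env.get_image('top'); s=env.observe(); print(s['position'].round(4) if hasattr(s['position'],'round') else s['position'],s['ft_force'])
E
```

```text
t 3.85 pos [ 0.424  -0.1493  0.0519] F [-0.56  0.67 -0.02] w 0.085 q6 -34.0 yaxis [ 1.    -0.024  0.007] z [ 0.007  0.002 -1.   ]
delta tool cm [ 0.02 -0.2   0.39]
[ 0.424  -0.1493  0.052 ] [ 0.46757203  0.0615826  -0.89776367]
[ 0.424  -0.1493  0.0522] [ 0.05546247 -0.5753782  -0.63366835]
[ 0.424  -0.1494  0.0522] [-0.72238711  0.65869788  1.19599101]
[ 0.424  -0.1493  0.0522] [-0.3643893   0.04536814  0.11532674]
```

carry_out(rows=[{"tx": 0, "ty": 0, "tz": 0.2, "yaw": 0}, {"tx": 0, "ty": 0, "tz": 0, "yaw": 0}, {"tx": 0, "ty": 0, "tz": 0, "yaw": 0}, {"tx": 0, "ty": 0, "tz": 0, "yaw": 0}, {"tx": 0, "ty": 0, "tz": 0, "yaw": 0}, {"tx": 0, "ty": 0, "tz": 0, "yaw": 0}, {"tx": 0, "ty": 0, "tz": 0, "yaw": 0}], jaw=1, squeeze=40)

```text
time_s: 4.75
position: [0.4243, -0.1495, 0.0514]
tool_rot: [[0.024, 1.0, 0.01], [1.0, -0.024, 0.0], [0.001, 0.01, -1.0]]
ft_force: [-0.5, -0.3, 0.7]
grip_width: 0.0446
```

```bash
python3 go.py .5 .08 .182
```

```text
t 4.75 pos [ 0.4243 -0.1495  0.0514] F [-0.5  -0.25  0.73] w 0.0446 q6 -34.0 yaxis [ 1.    -0.024  0.01 ] z [ 0.01  0.   -1.  ]
delta tool cm [ 23.13   7.15 -12.98]
```

carry_out(rows=[{"tx": 0, "ty": 0, "tz": -2.5, "yaw": 0}, {"tx": 0, "ty": 0, "tz": -3.5, "yaw": 0}, {"tx": 0, "ty": 0, "tz": -3.5, "yaw": 0}, {"tx": 0, "ty": 0, "tz": -3.0, "yaw": 0}, {"tx": 3.3, "ty": 1.0, "tz": 0, "yaw": 0}, {"tx": 3.3, "ty": 1.0, "tz": 0, "yaw": 0}, {"tx": 3.3, "ty": 1.0, "tz": 0, "yaw": 0}, {"tx": 3.3, "ty": 1.0, "tz": 0, "yaw": 0}, {"tx": 3.3, "ty": 1.0, "tz": 0, "yaw": 0}, {"tx": 3.3, "ty": 1.0, "tz": 0, "yaw": 0}, {"tx": 2.0, "ty": 0.7, "tz": 0, "yaw": 0}, {"tx": 0, "ty": 0, "tz": 0, "yaw": 0}])

```text
time_s: 5.95
position: [0.4973, 0.0746, 0.1809]
tool_rot: [[0.028, 1.0, 0.007], [1.0, -0.028, 0.003], [0.003, 0.007, -1.0]]
ft_force: [-1.3, -0.0, -1.7]
grip_width: 0.0455
```

```bash
python3 go.py .5 .08 .14
python3 - <<'E'
from h import *
a=snap('side','s3');b=snap('top','t3')
print(env.observe()['position'])
A=cv2.resize(a[140:320,250:430],(540,540),interpolation=cv2.INTER_CUBIC)
cv2.imwrite('pics/s3c.png',A[:,:,::-1])
E
```

```text
t 5.95 pos [0.4973 0.0746 0.1809] F [-1.27 -0.02 -1.66] w 0.0455 q6 -4.0 yaxis [ 1.    -0.028  0.007] z [ 0.007  0.003 -1.   ]
delta tool cm [0.53 0.22 4.09]
[0.49676305 0.07273867 0.18090974]
```

View pics/s3c.png

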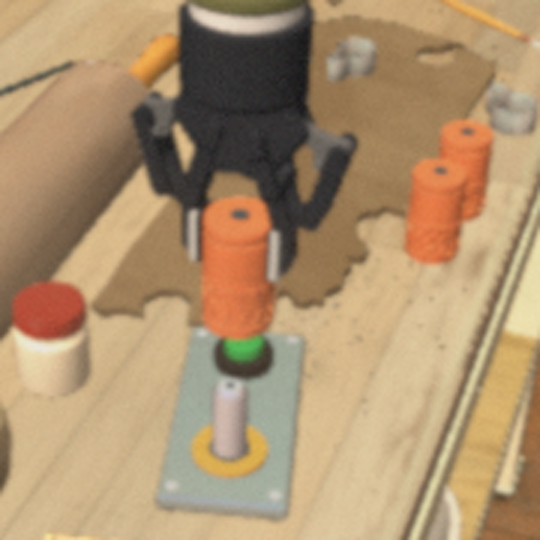

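Run:
```python
from meas import *
a=cv2.imread('pics/s3.png')[:,:,::-1].copy()
A=dark(a,329.8,211.2,3);B=dark(a,326.6,268.6,3)
print(A,B,at('side',*A,.2095),at('side',326.6,268.6,.076))
# head width bottom: silhouette columns
```

```text
(np.float64(329.55956112852664), np.float64(211.01880877742946)) (np.float64(nan), np.float64(nan)) [0.49664411 0.07549029 0.2095    ] [0.49806336 0.08168928 0.076     ]meas.py:12: RuntimeWarning: invalid value encountered in scalar divide
  y,x=np.mgrid[v0-r:v0+r+1,u0-r:u0+r+1]; return (w*x).sum()/w.sum(),(w*y).sum()/w.sum()
```

The side crop shows head A upright between the pads, its mark at (330,211), and the pin top at (327,269). The head is almost over the pin.

carry_out(rows=[{"tx": 0.35, "ty": 0.15, "tz": 1.0, "yaw": 0.02}, {"tx": 0.35, "ty": 0.15, "tz": 1.0, "yaw": 0}, {"tx": 0, "ty": 0, "tz": 1.0, "yaw": 0}, {"tx": 0, "ty": 0, "tz": 0.5, "yaw": 0}, {"tx": 0, "ty": 0, "tz": 0, "yaw": 0}])

```text
time_s: 6.55
position: [0.4995, 0.0773, 0.1418]
tool_rot: [[0.056, 0.998, 0.004], [0.998, -0.056, 0.002], [0.002, 0.004, -1.0]]
ft_force: [0.4, -0.3, -2.4]
grip_width: 0.0452
```

```bash
python3 go.py .5 .08 .13
```

```text
t 6.55 pos [0.4995 0.0773 0.1418] F [ 0.42 -0.32 -2.41] w 0.0452 q6 -2.0 yaxis [ 0.998 -0.056  0.004] z [ 0.004  0.002 -1.   ]
delta tool cm [0.27 0.03 1.18]
```

carry_out(rows=[{"tx": 0.25, "ty": 0.05, "tz": 0.5, "yaw": 0}, {"tx": 0.05, "ty": 0, "tz": 0.5, "yaw": -0.02}, {"tx": 0, "ty": 0, "tz": 0, "yaw": 0}])

```text
time_s: 6.85
position: [0.5004, 0.0802, 0.1311]
tool_rot: [[0.034, 0.999, 0.004], [0.999, -0.034, 0.002], [0.002, 0.004, -1.0]]
ft_force: [-0.6, 0.3, -1.5]
grip_width: 0.0451
```

```bash
python3 go.py .5 .08 .125
```

```text
t 6.85 pos [0.5004 0.0802 0.1311] F [-0.56  0.3  -1.52] w 0.0451 q6 -2.0 yaxis [ 0.999 -0.034  0.004] z [ 0.004  0.002 -1.   ]
delta tool cm [-0.02 -0.04  0.61]
```

carry_out(rows=[{"tx": 0, "ty": -0.03, "tz": 0.3, "yaw": 0}, {"tx": 0, "ty": 0, "tz": 0.3, "yaw": 0}, {"tx": 0, "ty": 0, "tz": 0, "yaw": 0}])

```text
time_s: 7.15
position: [0.5003, 0.0803, 0.1249]
tool_rot: [[0.034, 0.999, 0.005], [0.999, -0.034, 0.002], [0.002, 0.005, -1.0]]
ft_force: [0.3, 0.8, -1.2]
grip_width: 0.0458
```

carry_out(rows=[{"tx": 0, "ty": 0, "tz": 0.25, "yaw": 0}, {"tx": 0, "ty": 0, "tz": 0.15, "yaw": 0}, {"tx": 0, "ty": 0, "tz": 0, "yaw": 0}])

```text
time_s: 7.45
position: [0.5004, 0.0802, 0.1208]
tool_rot: [[0.034, 0.999, 0.006], [0.999, -0.034, 0.002], [0.002, 0.006, -1.0]]
ft_force: [0.0, -0.4, -2.7]
grip_width: 0.0452
```

carry_out(rows=[{"tx": 0, "ty": 0, "tz": 0.4, "yaw": 0}, {"tx": 0, "ty": 0, "tz": 0.4, "yaw": 0}, {"tx": 0, "ty": 0, "tz": 0.3, "yaw": 0}, {"tx": 0, "ty": 0, "tz": 0, "yaw": 0}])

```text
time_s: 7.85
position: [0.5005, 0.0803, 0.1087]
tool_rot: [[0.034, 0.999, 0.006], [0.999, -0.034, 0.002], [0.002, 0.006, -1.0]]
ft_force: [0.2, 0.5, -1.6]
grip_width: 0.0454
```

carry_out(rows=[{"tx": 0, "ty": 0, "tz": 0.25, "yaw": 0}, {"tx": 0, "ty": 0, "tz": 0.25, "yaw": 0}, {"tx": 0, "ty": 0, "tz": 0, "yaw": 0}])

```text
time_s: 8.15
position: [0.5005, 0.0803, 0.1033]
tool_rot: [[0.034, 0.999, 0.006], [0.999, -0.034, 0.002], [0.002, 0.006, -1.0]]
ft_force: [0.3, 0.1, -1.2]
grip_width: 0.0452
```

carry_out(rows=[{"tx": 0, "ty": 0, "tz": 0.25, "yaw": 0}, {"tx": 0, "ty": 0, "tz": 0.25, "yaw": 0}, {"tx": 0, "ty": 0, "tz": 0, "yaw": 0}])

```text
time_s: 8.45
position: [0.5006, 0.0803, 0.0979]
tool_rot: [[0.034, 0.999, 0.006], [0.999, -0.034, 0.002], [0.002, 0.006, -1.0]]
ft_force: [0.5, -0.0, -0.6]
grip_width: 0.0453
```

carry_out(rows=[{"tx": 0, "ty": 0, "tz": 0.3, "yaw": 0}, {"tx": 0, "ty": 0, "tz": 0, "yaw": 0}])

```text
time_s: 8.65
position: [0.5006, 0.0802, 0.0946]
tool_rot: [[0.034, 0.999, 0.006], [0.999, -0.034, 0.002], [0.002, 0.006, -1.0]]
ft_force: [0.0, -0.3, -2.5]
grip_width: 0.0451
```

carry_out(rows=[{"tx": 0, "ty": 0, "tz": 0.25, "yaw": 0}, {"tx": 0, "ty": 0, "tz": 0.25, "yaw": 0}, {"tx": 0, "ty": 0, "tz": 0, "yaw": 0}])

```text
time_s: 8.95
position: [0.5007, 0.0802, 0.0892]
tool_rot: [[0.034, 0.999, 0.006], [0.999, -0.034, 0.001], [0.002, 0.006, -1.0]]
ft_force: [-0.7, -0.0, -1.5]
grip_width: 0.045
```

carry_out(rows=[{"tx": 0, "ty": 0, "tz": 0.25, "yaw": 0}, {"tx": 0, "ty": 0, "tz": 0.25, "yaw": 0}, {"tx": 0, "ty": 0, "tz": 0, "yaw": 0}])

```text
time_s: 9.25
position: [0.5009, 0.0802, 0.0845]
tool_rot: [[0.034, 0.999, 0.007], [0.999, -0.034, 0.001], [0.002, 0.007, -1.0]]
ft_force: [-1.5, 0.3, 4.6]
grip_width: 0.0454
```

Head A stopped about 13 mm above the seat with a +6 N rise, so it is blocked. I'll take it to the tray.

carry_out(rows=[{"tx": 0, "ty": 0, "tz": -2.0, "yaw": 0}, {"tx": 0, "ty": 0, "tz": -3.0, "yaw": 0}, {"tx": 0, "ty": 0, "tz": -3.0, "yaw": 0}, {"tx": 0, "ty": 0, "tz": 0, "yaw": 0}])

```text
time_s: 9.65
position: [0.5001, 0.0802, 0.1661]
tool_rot: [[0.034, 0.999, 0.004], [0.999, -0.034, 0.002], [0.002, 0.004, -1.0]]
ft_force: [0.7, 0.9, -2.7]
grip_width: 0.0454
```

```bash
python3 go.py .482 .326 .1
```

```text
t 9.65 pos [0.5001 0.0802 0.1661] F [ 0.72  0.88 -2.72] w 0.0454 q6 -2.0 yaxis [ 0.999 -0.034  0.004] z [ 0.004  0.002 -1.   ]
delta tool cm [24.5  -2.67  6.64]
```

carry_out(rows=[{"tx": 3.5, "ty": -0.4, "tz": 0, "yaw": 0}, {"tx": 3.5, "ty": -0.4, "tz": 0, "yaw": 0}, {"tx": 3.5, "ty": -0.4, "tz": 0, "yaw": 0}, {"tx": 3.5, "ty": -0.4, "tz": 0, "yaw": 0}, {"tx": 3.5, "ty": -0.4, "tz": 0, "yaw": 0}, {"tx": 3.5, "ty": -0.4, "tz": 0, "yaw": 0}, {"tx": 2.5, "ty": -0.2, "tz": 1.5, "yaw": 0}, {"tx": 0, "ty": 0, "tz": 2.5, "yaw": 0}, {"tx": 0, "ty": 0, "tz": 2.5, "yaw": 0}, {"tx": 0, "ty": 0, "tz": 0, "yaw": 0}])

```text
time_s: 10.65
position: [0.4792, 0.3251, 0.0905]
tool_rot: [[0.036, 0.999, -0.003], [0.999, -0.036, -0.001], [-0.001, -0.003, -1.0]]
ft_force: [-0.3, -0.0, -1.5]
grip_width: 0.0454
```

```bash
python3 go.py .482 .326 .06
```

```text
t 10.65 pos [0.4792 0.3251 0.0905] F [-0.29 -0.01 -1.46] w 0.0454 q6 24.0 yaxis [ 0.999 -0.036 -0.003] z [-0.003 -0.001 -1.   ]
delta tool cm [0.1  0.29 3.05]
```

carry_out(rows=[{"tx": 0.1, "ty": 0.3, "tz": 1.2, "yaw": 0}, {"tx": 0, "ty": 0, "tz": 1.2, "yaw": 0}, {"tx": 0, "ty": 0, "tz": 0.6, "yaw": 0}, {"tx": 0, "ty": 0, "tz": 0, "yaw": 0}])

```text
time_s: 11.05
position: [0.4833, 0.3256, 0.0591]
tool_rot: [[0.037, 0.999, -0.002], [0.999, -0.037, -0.0], [-0.0, -0.002, -1.0]]
ft_force: [-0.3, -0.5, -1.4]
grip_width: 0.0453
```

```bash
python3 go.py .482 .326 .0575
```

```text
t 11.05 pos [0.4833 0.3256 0.0591] F [-0.34 -0.47 -1.38] w 0.0453 q6 24.0 yaxis [ 0.999 -0.037 -0.002] z [-0.002 -0.    -1.   ]
delta tool cm [ 0.03 -0.13  0.16]
```

Nearly on the tray floor; I'll release, then lift clear.

carry_out(rows=[{"tx": 0, "ty": 0, "tz": 0.1, "yaw": 0}, {"tx": 0, "ty": 0, "tz": 0, "yaw": 0}, {"tx": 0, "ty": 0, "tz": 0, "yaw": 0}, {"tx": 0, "ty": 0, "tz": 0, "yaw": 0}, {"tx": 0, "ty": 0, "tz": 0, "yaw": 0}, {"tx": 0, "ty": 0, "tz": -3.0, "yaw": 0}, {"tx": 0, "ty": 0, "tz": -4.0, "yaw": 0}, {"tx": 0, "ty": 0, "tz": -4.0, "yaw": 0}, {"tx": 0, "ty": 0, "tz": 0, "yaw": 0}], jaw=-1)

```text
time_s: 11.95
position: [0.4841, 0.3256, 0.1743]
tool_rot: [[0.037, 0.999, 0.001], [0.999, -0.037, 0.001], [0.001, 0.001, -1.0]]
ft_force: [0.4, 1.2, 0.1]
grip_width: 0.0851
```

```bash
python3 go.py .4357 -.2397 .16; python3 -c "
from h import *
snap('side','s4')"
```

```text
t 11.95 pos [0.4841 0.3256 0.1743] F [0.41 1.22 0.09] w 0.0851 q6 24.0 yaxis [ 0.999 -0.037  0.001] z [ 0.001  0.001 -1.   ]
delta tool cm [-56.68  -2.73   1.35]
```

View pics/s4.png

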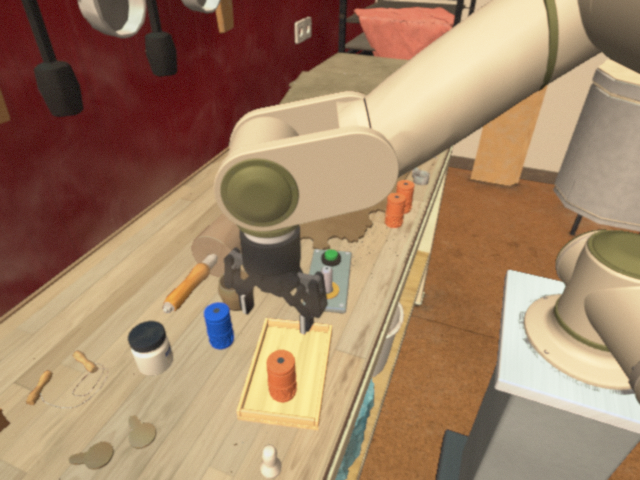

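The side view shows head A upright in the tray at (282,375). Now for head B.

carry_out(rows=[{"tx": -4.7, "ty": -0.22, "tz": 0, "yaw": 0}, {"tx": -4.7, "ty": -0.22, "tz": 0, "yaw": 0}, {"tx": -4.7, "ty": -0.22, "tz": 0, "yaw": 0}, {"tx": -4.7, "ty": -0.22, "tz": 0, "yaw": 0}, {"tx": -4.7, "ty": -0.22, "tz": 0, "yaw": 0}, {"tx": -4.7, "ty": -0.22, "tz": 0, "yaw": 0}, {"tx": -4.7, "ty": -0.22, "tz": 0, "yaw": 0}, {"tx": -4.7, "ty": -0.22, "tz": 0, "yaw": 0}, {"tx": -4.7, "ty": -0.22, "tz": 0, "yaw": 0}, {"tx": -4.7, "ty": -0.22, "tz": 0, "yaw": 0}, {"tx": -4.7, "ty": -0.22, "tz": 0, "yaw": 0}, {"tx": -4.5, "ty": -0.22, "tz": 0, "yaw": 0}])

```text
time_s: 13.2
position: [0.4297, -0.2505, 0.1606]
tool_rot: [[0.028, 0.999, -0.017], [1.0, -0.028, 0.005], [0.005, -0.017, -1.0]]
ft_force: [1.3, 0.0, -0.7]
grip_width: 0.0854
```

carry_out(rows=[{"tx": 0, "ty": 0, "tz": 0, "yaw": 0}])

```text
time_s: 13.3
position: [0.4289, -0.255, 0.1594]
tool_rot: [[0.033, 0.999, -0.018], [0.999, -0.033, 0.005], [0.004, -0.018, -1.0]]
ft_force: [-0.1, 0.5, -0.6]
grip_width: 0.0856
```

```bash
python3 go.py .437 -.2397 .12
```

```text
t 13.3 pos [ 0.4289 -0.255   0.1594] F [-0.08  0.48 -0.61] w 0.0856 q6 -42.0 yaxis [ 0.999 -0.033 -0.018] z [-0.018  0.005 -1.   ]
delta tool cm [1.54 0.83 3.93]
```

carry_out(rows=[{"tx": 0.75, "ty": 0.4, "tz": 1.0, "yaw": 0}, {"tx": 0.75, "ty": 0.4, "tz": 1.0, "yaw": 0}, {"tx": 0, "ty": 0, "tz": 1.0, "yaw": 0}, {"tx": 0, "ty": 0, "tz": 0, "yaw": 0}])

```text
time_s: 13.7
position: [0.4363, -0.2353, 0.124]
tool_rot: [[0.032, 0.999, -0.022], [0.999, -0.032, 0.01], [0.009, -0.022, -1.0]]
ft_force: [-0.4, -0.6, 0.2]
grip_width: 0.0853
```

```bash
python3 go.py .437 -.2397 .051
```

```text
t 13.7 pos [ 0.4363 -0.2353  0.124 ] F [-0.42 -0.55  0.18] w 0.0853 q6 -40.0 yaxis [ 0.999 -0.032 -0.022] z [-0.022  0.01  -1.   ]
delta tool cm [-0.5   0.24  7.29]
```

carry_out(rows=[{"tx": -0.4, "ty": 0.2, "tz": 1.2, "yaw": 0}, {"tx": -0.1, "ty": 0, "tz": 1.5, "yaw": 0}, {"tx": 0, "ty": 0, "tz": 1.5, "yaw": 0}, {"tx": 0, "ty": 0, "tz": 1.5, "yaw": 0}, {"tx": 0, "ty": 0, "tz": 1.2, "yaw": 0}, {"tx": 0, "ty": 0, "tz": 0, "yaw": 0}])

```text
time_s: 14.3
position: [0.438, -0.2381, 0.0498]
tool_rot: [[0.027, 0.999, -0.021], [1.0, -0.026, 0.009], [0.008, -0.022, -1.0]]
ft_force: [0.1, -0.1, 0.3]
grip_width: 0.0849
```

```bash
python3 go.py .437 -.2397 .051
```

```text
t 14.3 pos [ 0.438  -0.2381  0.0498] F [ 0.14 -0.14  0.33] w 0.0849 q6 -40.0 yaxis [ 0.999 -0.026 -0.022] z [-0.021  0.009 -1.   ]
delta tool cm [-0.16 -0.09 -0.12]
```

carry_out(rows=[{"tx": -0.17, "ty": -0.05, "tz": -0.1, "yaw": 0}, {"tx": 0, "ty": 0, "tz": 0, "yaw": 0}, {"tx": 0, "ty": 0, "tz": 0, "yaw": 0}, {"tx": 0, "ty": 0, "tz": 0, "yaw": 0}, {"tx": 0, "ty": 0, "tz": 0, "yaw": 0}, {"tx": 0, "ty": 0, "tz": 0, "yaw": 0}, {"tx": 0, "ty": 0, "tz": 0, "yaw": 0}], jaw=1)

```text
time_s: 15.0
position: [0.4382, -0.2404, 0.0524]
tool_rot: [[0.026, 0.999, -0.019], [1.0, -0.026, 0.007], [0.006, -0.019, -1.0]]
ft_force: [0.4, -0.2, -1.1]
grip_width: 0.045
```

carry_out(rows=[{"tx": 0, "ty": 0, "tz": -3.0, "yaw": 0}, {"tx": 0, "ty": 0, "tz": -4.0, "yaw": 0}, {"tx": 0, "ty": 0, "tz": -4.0, "yaw": 0}, {"tx": 0, "ty": 0, "tz": -1.0, "yaw": 0}, {"tx": 0, "ty": 0, "tz": 0, "yaw": 0}])

```text
time_s: 15.5
position: [0.44, -0.2408, 0.1761]
tool_rot: [[0.026, 0.999, -0.022], [1.0, -0.026, 0.009], [0.008, -0.022, -1.0]]
ft_force: [0.6, 0.2, -2.1]
grip_width: 0.0441
```

```bash
python3 go.py .5 .08 .16
```

```text
t 15.5 pos [ 0.44   -0.2408  0.1761] F [ 0.61  0.25 -2.11] w 0.0441 q6 -40.0 yaxis [ 0.999 -0.026 -0.022] z [-0.022  0.009 -1.   ]
delta tool cm [32.21  5.21  1.77]
```

carry_out(rows=[{"tx": 3.2, "ty": 0.52, "tz": 0, "yaw": 0}, {"tx": 3.2, "ty": 0.52, "tz": 0, "yaw": 0}, {"tx": 3.2, "ty": 0.52, "tz": 0, "yaw": 0}, {"tx": 3.2, "ty": 0.52, "tz": 0, "yaw": 0}, {"tx": 3.2, "ty": 0.52, "tz": 0, "yaw": 0}, {"tx": 3.2, "ty": 0.52, "tz": 0, "yaw": 0}, {"tx": 3.2, "ty": 0.52, "tz": 0, "yaw": 0}, {"tx": 3.2, "ty": 0.52, "tz": 0, "yaw": 0}, {"tx": 3.2, "ty": 0.52, "tz": 0, "yaw": 0}, {"tx": 2.5, "ty": 0.4, "tz": 0, "yaw": 0}, {"tx": 0, "ty": 0, "tz": 0, "yaw": 0}, {"tx": 0, "ty": 0, "tz": 0, "yaw": 0}])

```text
time_s: 16.7
position: [0.4965, 0.0832, 0.1653]
tool_rot: [[0.029, 0.999, -0.04], [1.0, -0.028, 0.013], [0.012, -0.04, -0.999]]
ft_force: [0.4, 0.2, -1.5]
grip_width: 0.0444
```

```bash
python3 go.py .5 .08 .14
```

```text
t 16.7 pos [0.4965 0.0832 0.1653] F [ 0.36  0.18 -1.55] w 0.0444 q6 -3.0 yaxis [ 0.999 -0.028 -0.04 ] z [-0.04   0.013 -0.999]
delta tool cm [-0.35  0.46  2.5 ]
```

carry_out(rows=[{"tx": 0, "ty": -4, "tz": 0, "yaw": 0}, {"tx": 0, "ty": 0, "tz": 0, "yaw": 0}])

```text
time_s: 16.9
position: [0.4542, 0.0832, 0.1648]
tool_rot: [[0.03, 0.999, -0.045], [0.999, -0.029, 0.014], [0.012, -0.045, -0.999]]
ft_force: [-0.1, 0.0, -1.3]
grip_width: 0.0443
```

carry_out(rows=[{"tx": 0, "ty": 0, "tz": -3, "yaw": 0}, {"tx": 0, "ty": 0, "tz": 0, "yaw": 0}])

```text
time_s: 17.1
position: [0.4549, 0.0811, 0.1947]
tool_rot: [[0.032, 0.998, -0.047], [0.999, -0.032, 0.014], [0.012, -0.047, -0.999]]
ft_force: [0.7, -0.6, -1.9]
grip_width: 0.0443
```

carry_out(rows=[{"tx": 0, "ty": 1.5, "tz": 0, "yaw": 0}, {"tx": 0, "ty": 1.5, "tz": 0, "yaw": 0}, {"tx": 0, "ty": 0, "tz": 0, "yaw": 0}])

```text
time_s: 17.4
position: [0.4854, 0.0777, 0.1917]
tool_rot: [[0.036, 0.998, -0.048], [0.999, -0.035, 0.013], [0.012, -0.048, -0.999]]
ft_force: [0.0, 0.2, -1.3]
grip_width: 0.0445
```

carry_out(rows=[{"tx": 0, "ty": 0, "tz": 1.5, "yaw": 0}, {"tx": 0, "ty": 0, "tz": 1.5, "yaw": 0}, {"tx": 0, "ty": 0, "tz": 0, "yaw": 0}])

```text
time_s: 17.7
position: [0.4827, 0.0765, 0.1591]
tool_rot: [[0.038, 0.998, -0.051], [0.999, -0.037, 0.013], [0.012, -0.051, -0.999]]
ft_force: [-0.2, 0.6, -1.2]
grip_width: 0.0445
```

carry_out(rows=[{"tx": 0, "ty": 0, "tz": 0, "yaw": 0}, {"tx": 0, "ty": 0, "tz": 0, "yaw": 0}, {"tx": 0, "ty": 0, "tz": 0, "yaw": 0}, {"tx": 0, "ty": 0, "tz": 0, "yaw": 0}, {"tx": 0, "ty": 0, "tz": 0, "yaw": 0}])

```text
time_s: 18.2
position: [0.4826, 0.0758, 0.1606]
tool_rot: [[0.039, 0.998, -0.049], [0.999, -0.038, 0.013], [0.011, -0.05, -0.999]]
ft_force: [0.2, -0.3, -1.0]
grip_width: 0.0441
```

carry_out(rows=[{"tx": 0, "ty": 4, "tz": 0, "yaw": 0}, {"tx": 0, "ty": 0, "tz": 0, "yaw": 0}])

```text
time_s: 18.4
position: [0.5231, 0.0744, 0.1589]
tool_rot: [[0.039, 0.998, -0.049], [0.999, -0.038, 0.013], [0.011, -0.05, -0.999]]
ft_force: [1.1, -0.2, -0.5]
grip_width: 0.0445
```

carry_out(rows=[{"tx": 0, "ty": 0, "tz": 0, "yaw": 0}])

```text
time_s: 18.5
position: [0.5231, 0.0745, 0.1588]
tool_rot: [[0.039, 0.998, -0.05], [0.999, -0.038, 0.013], [0.011, -0.05, -0.999]]
ft_force: [-0.6, 0.3, -1.3]
grip_width: 0.044
```

carry_out(rows=[{"tx": 0, "ty": -0.8, "tz": 0, "yaw": 0}, {"tx": 0, "ty": -0.7, "tz": 0, "yaw": 0}, {"tx": 0, "ty": 0, "tz": 0, "yaw": 0}])

```text
time_s: 18.8
position: [0.5057, 0.0753, 0.1597]
tool_rot: [[0.038, 0.998, -0.05], [0.999, -0.038, 0.013], [0.011, -0.051, -0.999]]
ft_force: [-0.1, 0.3, -1.3]
grip_width: 0.0446
```

carry_out(rows=[{"tx": -4.7, "ty": 0, "tz": -1.0, "yaw": 0}, {"tx": -4.7, "ty": 0, "tz": -1.0, "yaw": 0}, {"tx": -4.7, "ty": 0, "tz": -1.0, "yaw": 0}, {"tx": 0, "ty": 0, "tz": 0, "yaw": 0}, {"tx": 0, "ty": 0, "tz": 0, "yaw": 0}])

```text
time_s: 19.3
position: [0.4998, -0.0696, 0.1902]
tool_rot: [[0.035, 0.998, -0.049], [0.999, -0.035, 0.012], [0.011, -0.049, -0.999]]
ft_force: [0.5, 0.2, -1.1]
grip_width: 0.0445
```

carry_out(rows=[{"tx": 4.7, "ty": 0, "tz": 1.0, "yaw": 0}, {"tx": 4.7, "ty": 0, "tz": 1.0, "yaw": 0}, {"tx": 4.7, "ty": 0, "tz": 1.0, "yaw": 0}, {"tx": 0, "ty": 0, "tz": 0, "yaw": 0}, {"tx": 0, "ty": 0, "tz": 0, "yaw": 0}])

```text
time_s: 19.8
position: [0.502, 0.0792, 0.1606]
tool_rot: [[0.034, 0.998, -0.048], [0.999, -0.034, 0.012], [0.01, -0.048, -0.999]]
ft_force: [-0.3, -0.7, -1.2]
grip_width: 0.0446
```

carry_out(rows=[{"tx": 0, "ty": 0, "tz": 0, "yaw": 0.15}, {"tx": 0, "ty": 0, "tz": 0, "yaw": 0.15}, {"tx": 0, "ty": 0, "tz": 0, "yaw": 0.15}, {"tx": 0, "ty": 0, "tz": 0, "yaw": 0}])

```text
time_s: 20.2
position: [0.5013, 0.0786, 0.1612]
tool_rot: [[0.473, 0.88, -0.047], [0.881, -0.473, 0.012], [-0.012, -0.047, -0.999]]
ft_force: [-0.5, -0.3, -0.9]
grip_width: 0.0442
```

carry_out(rows=[{"tx": 0, "ty": 0, "tz": 0, "yaw": -0.15}, {"tx": 0, "ty": 0, "tz": 0, "yaw": -0.15}, {"tx": 0, "ty": 0, "tz": 0, "yaw": -0.11}, {"tx": 0, "ty": 0, "tz": 0, "yaw": 0}, {"tx": 0, "ty": 0, "tz": 0, "yaw": 0}, {"tx": 0, "ty": 0, "tz": 0, "yaw": 0}, {"tx": 0, "ty": 0, "tz": 0, "yaw": 0}, {"tx": 0, "ty": 0, "tz": 0, "yaw": 0}, {"tx": 0, "ty": 0, "tz": 0, "yaw": 0}, {"tx": 0, "ty": 0, "tz": 0, "yaw": 0}, {"tx": 0, "ty": 0, "tz": 0, "yaw": 0}, {"tx": 0, "ty": 0, "tz": 0, "yaw": 0}])

```text
time_s: 21.4
position: [0.5012, 0.076, 0.1621]
tool_rot: [[0.063, 0.997, -0.046], [0.998, -0.063, 0.011], [0.008, -0.047, -0.999]]
ft_force: [0.2, -0.4, -1.6]
grip_width: 0.0443
```

carry_out(rows=[{"tx": 0, "ty": 2, "tz": 2, "yaw": 0}, {"tx": 0, "ty": 0, "tz": 0, "yaw": 0}])

```text
time_s: 21.6
position: [0.5207, 0.075, 0.1411]
tool_rot: [[0.063, 0.997, -0.045], [0.998, -0.063, 0.011], [0.008, -0.046, -0.999]]
ft_force: [-0.3, 0.5, -2.2]
grip_width: 0.0441
```

carry_out(rows=[{"tx": 0, "ty": -2, "tz": -2, "yaw": 0}, {"tx": 0, "ty": 0, "tz": 0, "yaw": 0}])

```text
time_s: 21.8
position: [0.5009, 0.0761, 0.1623]
tool_rot: [[0.063, 0.997, -0.047], [0.998, -0.063, 0.011], [0.008, -0.047, -0.999]]
ft_force: [0.8, -0.7, -1.4]
grip_width: 0.0447
```

```bash
python3 go.py .503 .0797 .14; python3 -c "
from h import *
a=snap('side','s5')
cv2.imwrite('pics/s5c.png',cv2.resize(a[140:320,250:430],(540,540),interpolation=cv2.INTER_CUBIC)[:,:,::-1])
"
```

```text
t 21.8 pos [0.5009 0.0761 0.1623] F [ 0.85 -0.73 -1.38] w 0.0447 q6 -1.0 yaxis [ 0.997 -0.063 -0.047] z [-0.047  0.011 -0.999]
delta tool cm [0.35 0.29 2.22]
```

View pics/s5c.png

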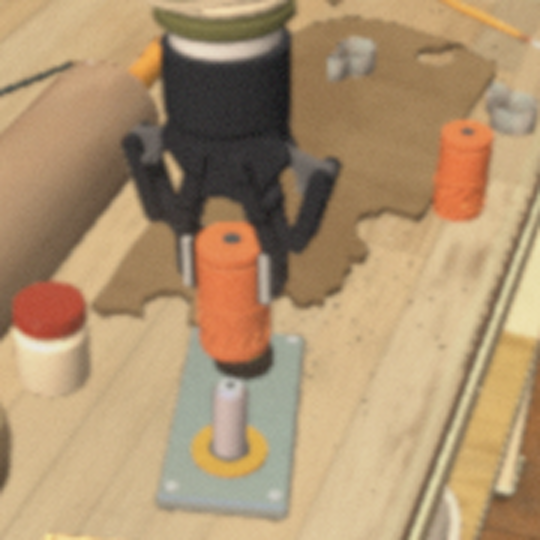

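The crop shows head B held over the gauge but leaning by about 0.047 rad along the jaw direction. To straighten it I'll stand it on the table at A's old place, turn the jaws about 95°, and regrasp so the pads can't impose the tilt.

carry_out(rows=[{"tx": -2.0, "ty": -0.7, "tz": 0, "yaw": 0}, {"tx": -2.0, "ty": -0.7, "tz": 0, "yaw": 0}, {"tx": -2.0, "ty": -0.7, "tz": 0, "yaw": 0}, {"tx": -2.0, "ty": -0.7, "tz": 0, "yaw": 0}, {"tx": -2.0, "ty": -0.7, "tz": 0, "yaw": 0}, {"tx": -2.0, "ty": -0.7, "tz": 0, "yaw": 0}, {"tx": -2.0, "ty": -0.7, "tz": 0, "yaw": 0}, {"tx": -2.0, "ty": -0.7, "tz": 0, "yaw": 0}, {"tx": -2.0, "ty": -0.7, "tz": 0, "yaw": 0}, {"tx": -2.0, "ty": -0.4, "tz": 0, "yaw": 0}, {"tx": 0, "ty": 0, "tz": 0, "yaw": 0}])

```text
time_s: 22.95
position: [0.4214, -0.1274, 0.16]
tool_rot: [[0.062, 0.997, -0.046], [0.998, -0.062, 0.011], [0.008, -0.046, -0.999]]
ft_force: [-0.0, -0.0, -1.1]
grip_width: 0.0445
```

carry_out(rows=[{"tx": 0, "ty": 0, "tz": 2.0, "yaw": 0}, {"tx": 0, "ty": 0, "tz": 2.0, "yaw": 0}, {"tx": 0, "ty": 0, "tz": 2.0, "yaw": 0}, {"tx": 0, "ty": 0, "tz": 2.0, "yaw": 0}, {"tx": 0, "ty": 0, "tz": 0, "yaw": 0}])

```text
time_s: 23.45
position: [0.4195, -0.1255, 0.0773]
tool_rot: [[0.064, 0.997, -0.043], [0.998, -0.063, 0.01], [0.008, -0.044, -0.999]]
ft_force: [-0.4, -0.2, -1.4]
grip_width: 0.0444
```

carry_out(rows=[{"tx": 0, "ty": 0, "tz": 1.1, "yaw": 0}, {"tx": 0, "ty": 0, "tz": 0.8, "yaw": 0}, {"tx": 0, "ty": 0, "tz": 0.2, "yaw": 0}, {"tx": 0, "ty": 0, "tz": 0, "yaw": 0}])

```text
time_s: 23.85
position: [0.4204, -0.1248, 0.0574]
tool_rot: [[0.062, 0.997, -0.041], [0.998, -0.062, 0.009], [0.007, -0.041, -0.999]]
ft_force: [0.2, 0.9, -1.0]
grip_width: 0.0443
```

carry_out(rows=[{"tx": 0, "ty": 0, "tz": 0, "yaw": 0}, {"tx": 0, "ty": 0, "tz": 0, "yaw": 0}, {"tx": 0, "ty": 0, "tz": 0, "yaw": 0}, {"tx": 0, "ty": 0, "tz": 0, "yaw": 0}, {"tx": 0, "ty": 0, "tz": 0, "yaw": 0}], jaw=-1)

```text
time_s: 24.35
position: [0.4215, -0.1253, 0.0594]
tool_rot: [[0.062, 0.997, -0.037], [0.998, -0.062, 0.007], [0.005, -0.037, -0.999]]
ft_force: [-1.0, -0.2, 1.2]
grip_width: 0.0856
```

carry_out(rows=[{"tx": 0, "ty": 0, "tz": 0, "yaw": 0.15}, {"tx": 0, "ty": 0, "tz": 0, "yaw": 0.15}, {"tx": 0, "ty": 0, "tz": 0, "yaw": 0.15}, {"tx": 0, "ty": 0, "tz": 0, "yaw": 0.15}, {"tx": 0, "ty": 0, "tz": 0, "yaw": 0.15}, {"tx": 0, "ty": 0, "tz": 0, "yaw": 0.15}, {"tx": 0, "ty": 0, "tz": 0, "yaw": 0.15}, {"tx": 0, "ty": 0, "tz": 0, "yaw": 0.15}, {"tx": 0, "ty": 0, "tz": 0, "yaw": 0.15}, {"tx": 0, "ty": 0, "tz": 0, "yaw": 0.15}, {"tx": 0, "ty": 0, "tz": 0, "yaw": 0.15}, {"tx": 0, "ty": 0, "tz": 0, "yaw": 0}])

```text
time_s: 25.55
position: [0.4216, -0.1256, 0.06]
tool_rot: [[0.988, -0.149, -0.036], [-0.149, -0.989, 0.007], [-0.037, -0.001, -0.999]]
ft_force: [0.2, 0.5, -0.0]
grip_width: 0.0855
```

```bash
python3 go.py .5 .08 .14
```

```text
t 25.55 pos [ 0.4216 -0.1256  0.06  ] F [ 0.22  0.54 -0.02] w 0.0855 q6 68.0 yaxis [-0.149 -0.989 -0.001] z [-0.036  0.007 -0.999]
delta tool cm [  4.39 -21.51  -8.15]
```

Run:
```python
from meas import *
a=snap('side','s6'); u,v=proj('side',[.419,-.125,.08]); print(u,v)
A=dark(a,u,v,4); print(A,at('side',*A,.08))
cv2.imwrite('pics/s6c.png',cv2.resize(a[int(v)-60:int(v)+60,int(u)-60:int(u)+60],(480,480),interpolation=cv2.INTER_CUBIC)[:,:,::-1])
```

```text
390.99951890822234 221.44533604011758
(np.float64(388.7739018087855), np.float64(219.60077519379846)) [ 0.42562831 -0.13049313  0.08      ]
```

View pics/s6c.png

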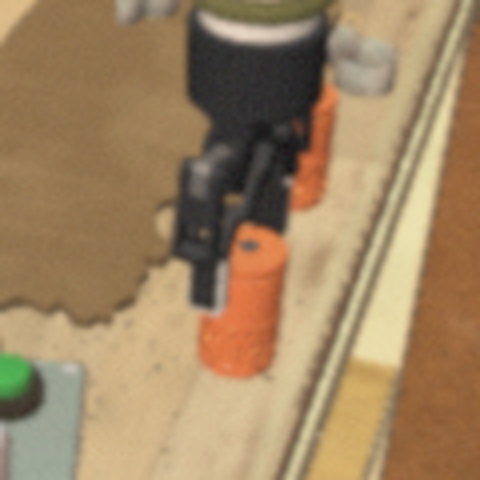

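Run:
```python
from meas import *
s=env.observe();R=np.array(s['tool_rot']);p=np.array(s['position'])
o=lambda P:np.round((np.array(proj('side',P))-[331-.4,161-.4])*4)
m=at('side',331+(248.5)/4-.5,161+(243.5)/4-.5,.08);print('mark',m)
print('tip crop',o(p+R@[0,-.0427,.0]),'tip',o(p+R@[0,-.0427,.011]))
print('vertical head bottom for mark',o([m[0],m[1],0]),o([m[0],m[1],.08]))
```

```text
mark [ 0.41561738 -0.12667073  0.08      ]
tip crop [204. 308.] tip [203. 324.]
vertical head bottom for mark [234. 353.] [248. 243.]
```

The crop shows head B standing upright on the table (mark at about (393,222) in the full image), about 4.5 mm nearer the robot than the TCP. I'll centre on it and regrasp.

carry_out(rows=[{"tx": -0.4, "ty": 0.2, "tz": 0.5, "yaw": 0}, {"tx": 0, "ty": 0, "tz": 0.45, "yaw": 0}, {"tx": 0, "ty": 0, "tz": 0, "yaw": 0}])

```text
time_s: 25.9
position: [0.4165, -0.127, 0.0498]
tool_rot: [[0.99, -0.137, -0.036], [-0.137, -0.991, 0.007], [-0.037, -0.002, -0.999]]
ft_force: [-0.6, 0.2, 0.1]
grip_width: 0.0857
```

carry_out(rows=[{"tx": 0, "ty": 0, "tz": 0, "yaw": 0}, {"tx": 0, "ty": 0, "tz": 0, "yaw": 0}, {"tx": 0, "ty": 0, "tz": 0, "yaw": 0}, {"tx": 0, "ty": 0, "tz": 0, "yaw": 0}, {"tx": 0, "ty": 0, "tz": 0, "yaw": 0}, {"tx": 0, "ty": 0, "tz": 0, "yaw": 0}], jaw=1)

```text
time_s: 26.5
position: [0.4166, -0.1271, 0.0499]
tool_rot: [[0.99, -0.135, -0.036], [-0.135, -0.991, 0.007], [-0.037, -0.002, -0.999]]
ft_force: [-0.1, 0.2, -0.5]
grip_width: 0.0457
```

carry_out(rows=[{"tx": 0, "ty": 0, "tz": -2.0, "yaw": 0}, {"tx": 0, "ty": 0, "tz": -2.0, "yaw": 0}, {"tx": 0, "ty": 0, "tz": -2.0, "yaw": 0}, {"tx": 0, "ty": 0, "tz": -2.0, "yaw": 0}, {"tx": 0, "ty": 0, "tz": -2.0, "yaw": 0}, {"tx": 0, "ty": 0, "tz": 0, "yaw": 0}])

```text
time_s: 27.1
position: [0.4196, -0.1272, 0.1523]
tool_rot: [[0.99, -0.135, -0.039], [-0.134, -0.991, 0.009], [-0.04, -0.004, -0.999]]
ft_force: [-0.2, -0.2, -1.9]
grip_width: 0.0454
```

```bash
python3 go.py .5 .08 .15
```

```text
t 27.1 pos [ 0.4196 -0.1272  0.1523] F [-0.2  -0.24 -1.89] w 0.0454 q6 66.0 yaxis [-0.135 -0.991 -0.004] z [-0.039  0.009 -0.999]
delta tool cm [  5.18 -21.62   0.1 ]
```

carry_out(rows=[{"tx": 0.5, "ty": -2.15, "tz": 0, "yaw": 0}, {"tx": 0.5, "ty": -2.15, "tz": 0, "yaw": 0}, {"tx": 0.5, "ty": -2.15, "tz": 0, "yaw": 0}, {"tx": 0.5, "ty": -2.15, "tz": 0, "yaw": 0}, {"tx": 0.5, "ty": -2.15, "tz": 0, "yaw": 0}, {"tx": 0.5, "ty": -2.15, "tz": 0, "yaw": 0}, {"tx": 0.5, "ty": -2.15, "tz": 0, "yaw": 0}, {"tx": 0.5, "ty": -2.15, "tz": 0, "yaw": 0}, {"tx": 0.5, "ty": -2.15, "tz": 0, "yaw": 0}, {"tx": 0.5, "ty": -1.8, "tz": 0, "yaw": 0}, {"tx": 0, "ty": 0, "tz": 0, "yaw": 0}, {"tx": 0, "ty": 0, "tz": 0, "yaw": 0}])

```text
time_s: 28.3
position: [0.4956, 0.0841, 0.1376]
tool_rot: [[0.989, -0.136, -0.057], [-0.136, -0.991, 0.012], [-0.058, -0.005, -0.998]]
ft_force: [0.0, -0.5, -1.4]
grip_width: 0.0452
```

```bash
python3 go.py .5003 .0804 .135
```

```text
t 28.3 pos [0.4956 0.0841 0.1376] F [ 0.01 -0.48 -1.4 ] w 0.0452 q6 93.0 yaxis [-0.136 -0.991 -0.005] z [-0.057  0.012 -0.998]
delta tool cm [0.53 0.3  0.23]
```

carry_out(rows=[{"tx": 0.35, "ty": 0.15, "tz": -0.02, "yaw": 0}, {"tx": 0.26, "ty": 0.14, "tz": -0.02, "yaw": 0}, {"tx": 0, "ty": 0, "tz": 0, "yaw": 0}, {"tx": 0, "ty": 0, "tz": 0, "yaw": 0}])

```text
time_s: 28.7
position: [0.5009, 0.0778, 0.1367]
tool_rot: [[0.989, -0.139, -0.059], [-0.138, -0.99, 0.012], [-0.06, -0.004, -0.998]]
ft_force: [0.2, -0.5, -1.2]
grip_width: 0.0452
```

```bash
python3 go.py .5013 .0804 .125
python3 - <<'E'
from meas import *
a=snap('side','s7'); 
cv2.imwrite('pics/s7c.png',cv2.resize(a[180:320,270:410],(560,560),interpolation=cv2.INTER_CUBIC)[:,:,::-1])
p=env.observe()['position']
print((np.array(proj('side',[p[0],p[1],p[2]+.03]))-[270,180])*4)
E
```

```text
t 28.7 pos [0.5009 0.0778 0.1367] F [ 0.22 -0.51 -1.2 ] w 0.0452 q6 93.0 yaxis [-0.139 -0.99  -0.004] z [-0.059  0.012 -0.998]
delta tool cm [ 0.07 -0.26  1.17]
[226.33685377 201.02940985]
```

View pics/s7c.png

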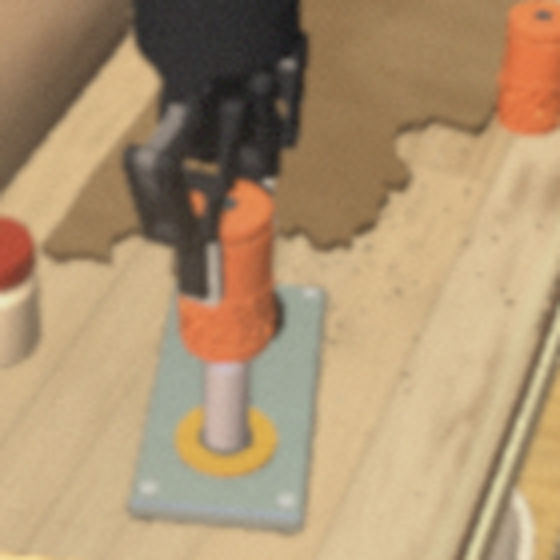

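The crop shows head B almost directly above the pin: head centre column at about 228 and pin at about 227. I'll lower it gently.

carry_out(rows=[{"tx": 0.03, "ty": -0.25, "tz": 0.3, "yaw": 0}, {"tx": 0.03, "ty": 0, "tz": 0.4, "yaw": 0}, {"tx": 0.03, "ty": 0, "tz": 0.3, "yaw": 0}, {"tx": 0, "ty": 0, "tz": 0, "yaw": 0}])

```text
time_s: 29.15
position: [0.5014, 0.0804, 0.1259]
tool_rot: [[0.989, -0.139, -0.059], [-0.139, -0.99, 0.012], [-0.06, -0.004, -0.998]]
ft_force: [-0.4, -0.3, -1.3]
grip_width: 0.0456
```

```bash
python3 go.py .5013 .0804 .12
```

```text
t 29.15 pos [0.5014 0.0804 0.1259] F [-0.38 -0.3  -1.33] w 0.0456 q6 93.0 yaxis [-0.139 -0.99  -0.004] z [-0.059  0.012 -0.998]
delta tool cm [0.02 0.   0.59]
```

carry_out(rows=[{"tx": 0.02, "ty": 0, "tz": 0.3, "yaw": 0}, {"tx": 0.02, "ty": 0, "tz": 0.25, "yaw": 0}, {"tx": 0, "ty": 0, "tz": 0, "yaw": 0}])

```text
time_s: 29.45
position: [0.5015, 0.0802, 0.1201]
tool_rot: [[0.989, -0.139, -0.059], [-0.138, -0.99, 0.011], [-0.06, -0.003, -0.998]]
ft_force: [-0.5, 0.1, 1.5]
grip_width: 0.0453
```

carry_out(rows=[{"tx": 0.01, "ty": 0, "tz": 0.2, "yaw": 0}, {"tx": 0, "ty": 0, "tz": 0, "yaw": 0}])

```text
time_s: 29.65
position: [0.5012, 0.0798, 0.1179]
tool_rot: [[0.989, -0.139, -0.059], [-0.138, -0.99, 0.011], [-0.06, -0.002, -0.998]]
ft_force: [-1.1, -0.5, -2.5]
grip_width: 0.0455
```

Run:
```python
from h import *
for i in range(4):
    env.get_image('top'); s=env.observe(); print(np.round(s['position'],4),np.round(s['ft_force'],1),np.round(s['wrist_torque'],2))
```

```text
[0.5013 0.0798 0.118 ] [-0.4 -1.4 -2.6] [-0.34  0.16 -0.01]
[0.5012 0.0799 0.118 ] [-1.  -2.3 -2.3] [-0.4   0.17 -0.01]
[0.5013 0.0799 0.118 ] [ 0.4 -1.6 -2.3] [-0.37  0.2   0.03]
[0.5013 0.0799 0.118 ] [-1.  -3.3 -1.6] [-0.44  0.21  0.08]
```

carry_out(rows=[{"tx": 0.0, "ty": 0.07, "tz": 0.3, "yaw": 0}, {"tx": 0.02, "ty": 0, "tz": 0.3, "yaw": 0}, {"tx": 0.02, "ty": 0, "tz": 0.3, "yaw": 0}, {"tx": 0, "ty": 0, "tz": 0, "yaw": 0}])

```text
time_s: 30.25
position: [0.5011, 0.0796, 0.1083]
tool_rot: [[0.989, -0.139, -0.059], [-0.138, -0.99, 0.012], [-0.06, -0.003, -0.998]]
ft_force: [-0.9, -0.6, -2.0]
grip_width: 0.0455
```

carry_out(rows=[{"tx": 0.015, "ty": 0, "tz": 0.25, "yaw": 0}, {"tx": 0.015, "ty": 0, "tz": 0.25, "yaw": 0}, {"tx": 0, "ty": 0, "tz": 0, "yaw": 0}])

```text
time_s: 30.55
position: [0.501, 0.0796, 0.1028]
tool_rot: [[0.989, -0.139, -0.059], [-0.138, -0.99, 0.012], [-0.06, -0.003, -0.998]]
ft_force: [-1.1, 0.0, -2.3]
grip_width: 0.0452
```

carry_out(rows=[{"tx": 0.015, "ty": 0, "tz": 0.25, "yaw": 0}, {"tx": 0.01, "ty": 0, "tz": 0.25, "yaw": 0}, {"tx": 0, "ty": 0, "tz": 0, "yaw": 0}])

```text
time_s: 30.85
position: [0.5009, 0.0796, 0.0974]
tool_rot: [[0.989, -0.139, -0.059], [-0.138, -0.99, 0.012], [-0.06, -0.003, -0.998]]
ft_force: [-0.7, -1.0, -3.0]
grip_width: 0.0451
```

carry_out(rows=[{"tx": 0.015, "ty": 0, "tz": 0.3, "yaw": 0}, {"tx": 0.01, "ty": 0, "tz": 0.3, "yaw": 0}, {"tx": 0, "ty": 0, "tz": 0, "yaw": 0}])

```text
time_s: 31.15
position: [0.5008, 0.0797, 0.0908]
tool_rot: [[0.989, -0.139, -0.059], [-0.138, -0.99, 0.012], [-0.06, -0.003, -0.998]]
ft_force: [-1.2, -0.6, -1.6]
grip_width: 0.0455
```

carry_out(rows=[{"tx": 0.015, "ty": 0, "tz": 0.3, "yaw": 0}, {"tx": 0.01, "ty": 0, "tz": 0.3, "yaw": 0}, {"tx": 0, "ty": 0, "tz": 0, "yaw": 0}])

```text
time_s: 31.45
position: [0.5006, 0.0797, 0.0842]
tool_rot: [[0.989, -0.139, -0.059], [-0.138, -0.99, 0.012], [-0.06, -0.003, -0.998]]
ft_force: [-1.0, -0.5, -2.7]
grip_width: 0.0453
```

carry_out(rows=[{"tx": 0.02, "ty": 0, "tz": 0.3, "yaw": 0}, {"tx": 0.02, "ty": 0, "tz": 0.3, "yaw": 0}, {"tx": 0, "ty": 0, "tz": 0, "yaw": 0}])

```text
time_s: 31.75
position: [0.5006, 0.0797, 0.0777]
tool_rot: [[0.989, -0.139, -0.06], [-0.138, -0.99, 0.012], [-0.061, -0.003, -0.998]]
ft_force: [-1.9, -1.5, -2.3]
grip_width: 0.0454
```

carry_out(rows=[{"tx": 0.02, "ty": 0, "tz": 0.25, "yaw": 0}, {"tx": 0.02, "ty": 0, "tz": 0.25, "yaw": 0}, {"tx": 0, "ty": 0, "tz": 0, "yaw": 0}])

```text
time_s: 32.05
position: [0.5005, 0.0796, 0.0722]
tool_rot: [[0.989, -0.139, -0.06], [-0.138, -0.99, 0.011], [-0.061, -0.003, -0.998]]
ft_force: [-2.6, -1.4, -1.6]
grip_width: 0.0451
```

Head B passes every possible block height with no push-back, so it is the clear one. I'll let it down onto the seat, release and rise.

carry_out(rows=[{"tx": 0, "ty": 0, "tz": 0.15, "yaw": 0}, {"tx": 0, "ty": 0, "tz": 0, "yaw": 0}])

```text
time_s: 32.25
position: [0.5005, 0.0796, 0.0705]
tool_rot: [[0.989, -0.139, -0.06], [-0.138, -0.99, 0.011], [-0.061, -0.003, -0.998]]
ft_force: [-2.0, -0.1, -1.8]
grip_width: 0.0452
```

carry_out(rows=[{"tx": 0, "ty": 0, "tz": 0, "yaw": 0}, {"tx": 0, "ty": 0, "tz": 0, "yaw": 0}, {"tx": 0, "ty": 0, "tz": 0, "yaw": 0}, {"tx": 0, "ty": 0, "tz": 0, "yaw": 0}, {"tx": 0, "ty": 0, "tz": -1.5, "yaw": 0}, {"tx": 0, "ty": 0, "tz": -2.0, "yaw": 0}, {"tx": 0, "ty": 0, "tz": -2.5, "yaw": 0}, {"tx": 0, "ty": 0, "tz": -2.5, "yaw": 0}, {"tx": 0, "ty": 0, "tz": 0, "yaw": 0}], jaw=-1)

```text
time_s: 33.15
position: [0.507, 0.079, 0.1591]
tool_rot: [[0.989, -0.139, -0.056], [-0.138, -0.99, 0.013], [-0.057, -0.005, -0.998]]
ft_force: [0.2, -0.1, -0.5]
grip_width: 0.0851
```

```bash
python3 go.py .5268 -.0168 .12
python3 - <<'E'
from meas import *
a=snap('side','s8'); 
cv2.imwrite('pics/s8c.png',cv2.resize(a[180:320,270:410],(560,560),interpolation=cv2.INTER_CUBIC)[:,:,::-1])
print([((np.array(proj('side',[.499,.0815,z]))-[270,180])*4).round() for z in(.02,.1)])
E
```

```text
t 33.15 pos [0.507  0.079  0.1591] F [ 0.18 -0.14 -0.5 ] w 0.0851 q6 93.0 yaxis [-0.139 -0.99  -0.005] z [-0.056  0.013 -0.998]
delta tool cm [3.5  9.24 3.68]
[array([223., 436.]), array([225., 316.])]
```

View pics/s8c.png

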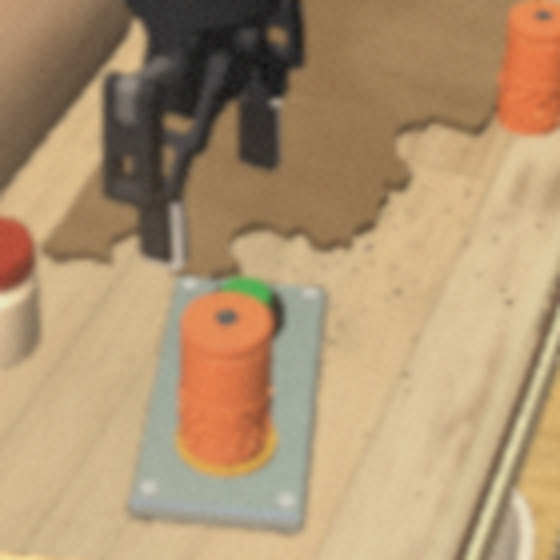

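The crop shows head B down on the brass seat, its mark at about (228,318) against a prediction of (225,316): home. Next is the button, with the jaws shut.

carry_out(rows=[{"tx": 0.7, "ty": 1.85, "tz": 0, "yaw": 0}, {"tx": 0.7, "ty": 1.85, "tz": 0, "yaw": 0}, {"tx": 0.7, "ty": 1.85, "tz": 0, "yaw": 0}, {"tx": 0.7, "ty": 1.85, "tz": 0, "yaw": 0}, {"tx": 0.7, "ty": 1.7, "tz": 0, "yaw": 0}, {"tx": 0, "ty": 0, "tz": 1.5, "yaw": 0}, {"tx": 0, "ty": 0, "tz": 1.5, "yaw": 0}, {"tx": 0, "ty": 0, "tz": 1.5, "yaw": 0}, {"tx": 0, "ty": 0, "tz": 1.5, "yaw": 0}, {"tx": 0, "ty": 0, "tz": 0, "yaw": 0}], jaw=1)

```text
time_s: 34.2
position: [0.5206, -0.0178, 0.0833]
tool_rot: [[0.988, -0.139, -0.072], [-0.138, -0.99, 0.017], [-0.074, -0.007, -0.997]]
ft_force: [0.3, -0.2, 0.1]
grip_width: 0.0003
```

```bash
python3 go.py .5272 -.0165 .05
```

```text
t 34.2 pos [ 0.5206 -0.0178  0.0833] F [ 0.32 -0.18  0.13] w 0.0003 q6 83.0 yaxis [-0.139 -0.99  -0.007] z [-0.072  0.017 -0.997]
delta tool cm [ 0.88 -0.2   3.28]
```

carry_out(rows=[{"tx": 0.4, "ty": -0.1, "tz": 1.2, "yaw": 0}, {"tx": 0.3, "ty": -0.1, "tz": 1.2, "yaw": 0}, {"tx": 0.2, "ty": 0, "tz": 0.9, "yaw": 0}, {"tx": 0, "ty": 0, "tz": 0, "yaw": 0}])

```text
time_s: 34.6
position: [0.5283, -0.0164, 0.0471]
tool_rot: [[0.988, -0.139, -0.072], [-0.138, -0.99, 0.017], [-0.073, -0.006, -0.997]]
ft_force: [-2.0, -0.2, 2.6]
grip_width: 0.0
```

carry_out(rows=[{"tx": 0.03, "ty": 0, "tz": 0.4, "yaw": 0}, {"tx": 0, "ty": 0, "tz": 0, "yaw": 0}])

```text
time_s: 34.8
position: [0.5285, -0.0164, 0.0437]
tool_rot: [[0.988, -0.138, -0.071], [-0.138, -0.99, 0.016], [-0.073, -0.006, -0.997]]
ft_force: [-1.8, 0.1, 4.9]
grip_width: 0.0002
```

carry_out(rows=[{"tx": 0.03, "ty": 0, "tz": 0.4, "yaw": 0}, {"tx": 0, "ty": 0, "tz": 0, "yaw": 0}])

```text
time_s: 35.0
position: [0.5288, -0.0164, 0.0438]
tool_rot: [[0.988, -0.138, -0.069], [-0.137, -0.99, 0.015], [-0.07, -0.005, -0.998]]
ft_force: [-2.0, 1.5, 4.7]
grip_width: -0.0006
```

carry_out(rows=[{"tx": 0, "ty": 0, "tz": 0.4, "yaw": 0}, {"tx": 0, "ty": 0, "tz": 0.5, "yaw": 0}, {"tx": 0, "ty": 0, "tz": 0.5, "yaw": 0}])

```text
time_s: 35.3
position: [0.5292, -0.0164, 0.042]
tool_rot: [[0.989, -0.137, -0.059], [-0.136, -0.991, 0.011], [-0.06, -0.003, -0.998]]
ft_force: [-17.8, 2.3, 58.7]
grip_width: -0.0002
```

carry_out(rows=[{"tx": 0, "ty": 0, "tz": -2.0, "yaw": 0}, {"tx": 0, "ty": 0, "tz": -3.0, "yaw": 0}, {"tx": 0, "ty": 0, "tz": -3.5, "yaw": 0}, {"tx": 0, "ty": 0, "tz": -3.0, "yaw": 0}, {"tx": 0, "ty": 0, "tz": 0, "yaw": 0}], jaw=-1)

```text
time_s: 35.8
position: [0.5363, -0.0176, 0.1647]
tool_rot: [[0.989, -0.136, -0.053], [-0.136, -0.991, 0.01], [-0.054, -0.003, -0.999]]
ft_force: [-0.1, 0.4, 0.6]
grip_width: 0.0723
```

```bash
python3 go.py .4302 -.314 .14
```

```text
t 35.8 pos [ 0.5363 -0.0176  0.1647] F [-0.12  0.35  0.55] w 0.0723 q6 83.0 yaxis [-0.136 -0.991 -0.003] z [-0.053  0.01  -0.999]
delta tool cm [-6.33 30.81  2.73]
```

The button bottomed out (58.7 N at the fingertips) and was released. Now head C goes to the tray.

carry_out(rows=[{"tx": -0.5, "ty": 2.7, "tz": 0, "yaw": 0}, {"tx": -0.55, "ty": 2.7, "tz": 0, "yaw": 0}, {"tx": -0.55, "ty": 2.7, "tz": 0, "yaw": 0}, {"tx": -0.55, "ty": 2.7, "tz": 0, "yaw": 0}, {"tx": -0.55, "ty": 2.7, "tz": 0, "yaw": 0}, {"tx": -0.55, "ty": 2.7, "tz": 0, "yaw": 0}, {"tx": -0.55, "ty": 2.7, "tz": 0, "yaw": 0}, {"tx": -0.55, "ty": 2.7, "tz": 0, "yaw": 0}, {"tx": -0.55, "ty": 2.7, "tz": 0, "yaw": 0}, {"tx": -0.55, "ty": 2.7, "tz": 0, "yaw": 0}, {"tx": -0.55, "ty": 2.7, "tz": 0, "yaw": 0}, {"tx": 0, "ty": 0, "tz": 0, "yaw": 0}])

```text
time_s: 37.0
position: [0.4309, -0.3128, 0.1602]
tool_rot: [[0.99, -0.134, -0.055], [-0.133, -0.991, 0.014], [-0.056, -0.006, -0.998]]
ft_force: [-0.4, 0.5, -0.2]
grip_width: 0.0852
```

```bash
python3 go.py .4302 -.314 .12
```

```text
t 37.0 pos [ 0.4309 -0.3128  0.1602] F [-0.4   0.51 -0.16] w 0.0852 q6 50.0 yaxis [-0.134 -0.991 -0.006] z [-0.055  0.014 -0.998]
delta tool cm [0.17 0.15 4.02]
```

carry_out(rows=[{"tx": 0.1, "ty": 0.1, "tz": 2.2, "yaw": 0}, {"tx": 0.1, "ty": 0, "tz": 2.2, "yaw": 0}, {"tx": 0.1, "ty": 0, "tz": 2.2, "yaw": 0}, {"tx": 0, "ty": 0, "tz": 0, "yaw": 0}])

```text
time_s: 37.4
position: [0.4299, -0.3118, 0.0906]
tool_rot: [[0.989, -0.135, -0.055], [-0.134, -0.991, 0.015], [-0.056, -0.008, -0.998]]
ft_force: [-0.2, 0.0, -0.4]
grip_width: 0.0855
```

```bash
python3 go.py .4302 -.314 .051
```

```text
t 37.4 pos [ 0.4299 -0.3118  0.0906] F [-0.18  0.04 -0.44] w 0.0855 q6 51.0 yaxis [-0.135 -0.991 -0.008] z [-0.055  0.015 -0.998]
delta tool cm [0.28 0.25 3.95]
```

carry_out(rows=[{"tx": 0.1, "ty": 0.2, "tz": 1.4, "yaw": 0}, {"tx": 0.1, "ty": 0.05, "tz": 1.4, "yaw": 0}, {"tx": 0.08, "ty": 0, "tz": 1.1, "yaw": 0}, {"tx": 0, "ty": 0, "tz": 0, "yaw": 0}])

```text
time_s: 37.8
position: [0.4316, -0.3128, 0.0523]
tool_rot: [[0.99, -0.133, -0.053], [-0.133, -0.991, 0.014], [-0.055, -0.007, -0.998]]
ft_force: [-1.0, 0.8, 0.5]
grip_width: 0.0852
```

carry_out(rows=[{"tx": 0, "ty": 0, "tz": 0, "yaw": 0}, {"tx": 0, "ty": 0, "tz": 0, "yaw": 0}, {"tx": 0, "ty": 0, "tz": 0, "yaw": 0}, {"tx": 0, "ty": 0, "tz": 0, "yaw": 0}, {"tx": 0, "ty": 0, "tz": 0, "yaw": 0}, {"tx": 0, "ty": 0, "tz": 0, "yaw": 0}], jaw=1)

```text
time_s: 38.4
position: [0.4323, -0.3131, 0.0547]
tool_rot: [[0.99, -0.133, -0.051], [-0.132, -0.991, 0.011], [-0.052, -0.004, -0.999]]
ft_force: [0.0, -0.5, -1.8]
grip_width: 0.0441
```

carry_out(rows=[{"tx": 0, "ty": 0, "tz": -2.5, "yaw": 0}, {"tx": 0, "ty": 0, "tz": -3.0, "yaw": 0}, {"tx": 0, "ty": 0, "tz": -3.0, "yaw": 0}, {"tx": 0, "ty": 0, "tz": -3.5, "yaw": 0}, {"tx": 0, "ty": 0, "tz": -3.0, "yaw": 0}, {"tx": 0, "ty": 0, "tz": 0, "yaw": 0}])

```text
time_s: 39.0
position: [0.4397, -0.3143, 0.2088]
tool_rot: [[0.99, -0.133, -0.054], [-0.132, -0.991, 0.015], [-0.055, -0.008, -0.998]]
ft_force: [0.3, -0.0, -1.7]
grip_width: 0.044
```

```bash
python3 go.py .504 .238 .2
```

```text
t 39.0 pos [ 0.4397 -0.3143  0.2088] F [ 0.25 -0.05 -1.66] w 0.044 q6 51.0 yaxis [-0.133 -0.991 -0.008] z [-0.054  0.015 -0.998]
delta tool cm [ -0.9  -55.59   1.36]
```

carry_out(rows=[{"tx": 0, "ty": -2.7, "tz": -0.1, "yaw": 0}, {"tx": 0, "ty": -2.7, "tz": -0.1, "yaw": 0}, {"tx": 0, "ty": -2.7, "tz": -0.1, "yaw": 0}, {"tx": 0, "ty": -2.7, "tz": -0.1, "yaw": 0}, {"tx": 0, "ty": -2.7, "tz": -0.1, "yaw": 0}, {"tx": 0, "ty": -2.7, "tz": -0.1, "yaw": 0}, {"tx": 0, "ty": -2.7, "tz": -0.1, "yaw": 0}, {"tx": 0, "ty": -2.7, "tz": -0.1, "yaw": 0}, {"tx": 0, "ty": -2.7, "tz": -0.1, "yaw": 0}, {"tx": 0, "ty": -2.7, "tz": -0.1, "yaw": 0}, {"tx": 0, "ty": -2.7, "tz": -0.1, "yaw": 0}, {"tx": 0, "ty": 0, "tz": 0, "yaw": 0}])

```text
time_s: 40.2
position: [0.4763, -0.0073, 0.2102]
tool_rot: [[0.988, -0.137, -0.071], [-0.136, -0.99, 0.025], [-0.073, -0.015, -0.997]]
ft_force: [0.4, -0.7, -1.6]
grip_width: 0.0445
```

```bash
python3 go.py .506 .229 .2
```

```text
t 40.2 pos [ 0.4763 -0.0073  0.2102] F [ 0.38 -0.72 -1.6 ] w 0.0445 q6 82.0 yaxis [-0.137 -0.99  -0.015] z [-0.071  0.025 -0.997]
delta tool cm [ -0.2  -23.8    1.39]
```

carry_out(rows=[{"tx": 0, "ty": -2.6, "tz": 0, "yaw": 0}, {"tx": 0, "ty": -2.6, "tz": 0, "yaw": 0}, {"tx": 0, "ty": -2.6, "tz": 0, "yaw": 0}, {"tx": 0, "ty": -2.6, "tz": 0, "yaw": 0}, {"tx": 0, "ty": -2.6, "tz": 0, "yaw": 0}, {"tx": 0, "ty": -2.6, "tz": 0, "yaw": 0}, {"tx": 0, "ty": -2.6, "tz": 0, "yaw": 0}, {"tx": 0, "ty": -2.6, "tz": 0, "yaw": 0}, {"tx": 0, "ty": -2.0, "tz": 0, "yaw": 0}, {"tx": 0, "ty": 0, "tz": 0, "yaw": 0}])

```text
time_s: 41.2
position: [0.5067, 0.2214, 0.2022]
tool_rot: [[0.986, -0.142, -0.087], [-0.14, -0.99, 0.022], [-0.089, -0.01, -0.996]]
ft_force: [0.7, -0.2, -2.4]
grip_width: 0.0442
```

carry_out(rows=[{"tx": 0.15, "ty": 0, "tz": 2.0, "yaw": 0}, {"tx": 0.15, "ty": 0, "tz": 2.0, "yaw": 0}, {"tx": 0.15, "ty": 0, "tz": 2.0, "yaw": 0}, {"tx": 0, "ty": 0, "tz": 0, "yaw": 0}])

```text
time_s: 41.6
position: [0.5055, 0.2181, 0.1374]
tool_rot: [[0.986, -0.143, -0.09], [-0.142, -0.99, 0.02], [-0.092, -0.007, -0.996]]
ft_force: [-0.2, -0.3, -2.3]
grip_width: 0.0444
```

```bash
python3 go.py .506 .229 .065
```

```text
t 41.6 pos [0.5055 0.2181 0.1374] F [-0.21 -0.34 -2.26] w 0.0444 q6 108.0 yaxis [-0.143 -0.99  -0.007] z [-0.09   0.02  -0.996]
delta tool cm [ 0.56 -1.04  7.23]
```

carry_out(rows=[{"tx": 0.15, "ty": -0.5, "tz": 1.9, "yaw": 0}, {"tx": 0.15, "ty": -0.5, "tz": 1.9, "yaw": 0}, {"tx": 0.15, "ty": 0, "tz": 1.9, "yaw": 0}, {"tx": 0.1, "ty": 0, "tz": 1.2, "yaw": 0}, {"tx": 0, "ty": 0, "tz": 0, "yaw": 0}])

```text
time_s: 42.1
position: [0.5083, 0.2248, 0.0685]
tool_rot: [[0.985, -0.147, -0.087], [-0.145, -0.989, 0.02], [-0.089, -0.007, -0.996]]
ft_force: [-0.4, 0.0, -0.7]
grip_width: 0.0443
```

```bash
python3 go.py .506 .229 .061
```

```text
t 42.1 pos [0.5083 0.2248 0.0685] F [-0.37  0.04 -0.74] w 0.0443 q6 108.0 yaxis [-0.147 -0.989 -0.007] z [-0.087  0.02  -0.996]
delta tool cm [-0.22 -0.38  0.78]
```

carry_out(rows=[{"tx": 0, "ty": -0.2, "tz": 0.35, "yaw": 0}, {"tx": 0, "ty": 0, "tz": 0.25, "yaw": 0}, {"tx": 0, "ty": 0, "tz": 0, "yaw": 0}])

```text
time_s: 42.4
position: [0.5094, 0.2265, 0.0643]
tool_rot: [[0.986, -0.147, -0.084], [-0.146, -0.989, 0.021], [-0.086, -0.008, -0.996]]
ft_force: [-0.1, -0.3, -1.0]
grip_width: 0.0442
```

carry_out(rows=[{"tx": 0, "ty": 0, "tz": 0, "yaw": 0}, {"tx": 0, "ty": 0, "tz": 0, "yaw": 0}, {"tx": 0, "ty": 0, "tz": 0, "yaw": 0}, {"tx": 0, "ty": 0, "tz": 0, "yaw": 0}, {"tx": 0, "ty": 0, "tz": 0, "yaw": 0}, {"tx": -0.1, "ty": 0, "tz": -2.0, "yaw": 0}, {"tx": -0.2, "ty": 0, "tz": -2.5, "yaw": 0}, {"tx": -0.2, "ty": 0, "tz": -3.0, "yaw": 0}, {"tx": -0.2, "ty": 0, "tz": -4.0, "yaw": 0}, {"tx": -0.2, "ty": 0, "tz": -4.0, "yaw": 0}, {"tx": 0, "ty": 0, "tz": 0, "yaw": 0}], jaw=-1)

```text
time_s: 43.5
position: [0.5134, 0.2247, 0.2268]
tool_rot: [[0.986, -0.147, -0.083], [-0.146, -0.989, 0.021], [-0.085, -0.008, -0.996]]
ft_force: [-0.3, -0.3, -0.9]
grip_width: 0.0856
```

```bash
python3 go.py .5 .22 .2
python3 - <<'E'
from meas import *
a=snap('side','s9');snap('top','t9')
cv2.imwrite('pics/s9c.png',cv2.resize(a[200:440,120:440],(800,600),interpolation=cv2.INTER_CUBIC)[:,:,::-1])
E
```

```text
t 43.5 pos [0.5134 0.2247 0.2268] F [-0.27 -0.33 -0.94] w 0.0856 q6 109.0 yaxis [-0.147 -0.989 -0.008] z [-0.083  0.021 -0.996]
delta tool cm [-1.03  0.68  2.77]
```

View pics/s9c.png

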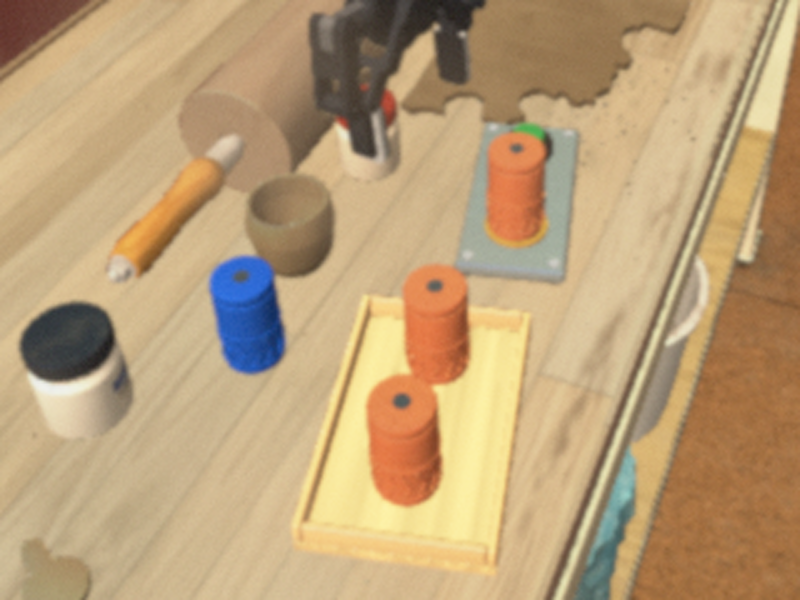

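The crop shows head B home on the gauge at (517,190), two heads upright on the tray floor at (435,325) and (403,440), and the button up at (530,133). The bystanders are in place and the gripper is clear, so I'm handing in.

```bash
python3 -c "
from rig import env
print(env.close_job())"
```

```text
the job is handed in; nothing more can be done
None
```

I handed the job in at about 43.5 s of the 72 s allowed; the rig gave no verdict. I named the three heads A, B and C myself, by nearness to the gauge, because they look alike.

- **Head A:** It stopped about 13 mm above the seat with a push-back of about 6 N. I backed off and stood it in the scrap tray.
- **Head B:** It leaned about 0.047 rad in the gripper, so I set it down on the table and regripped it. It then slid all the way down the pin with no push-back beyond a 3 N touch at the bevel. I left it on the brass seat.
- **Button:** I pressed it to its stop with the jaws shut, with head B home, and let it go.
- **Head C:** I didn't try it on the pin, since only one head can be clear. It went straight into the tray.

**Last picture:** Head B is on the seat, both other heads are upright on the tray floor, and the button is up. The jars, pinch pot and blue look-alike appear where they started, and the gripper is clear of everything.

**Not confirmed:**
- **Force on the button:** The last press reached 58.7 N at the fingertips once the button hit its stop. That is far more than it needed. It is under the 120 N wrist limit, but I can't confirm that the 40 N limit on the arm and gripper body leaves the fingertips out.
- **Tool tilt:** The tool's tilt drifted to about 0.09 rad over the run. The heads still look upright, but I judged that from the picture and didn't measure it.

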